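# Stop and lock the turning cake stand

## Robot

A 6-joint arm with a two-finger parallel gripper is mounted at the origin on the work surface. World frame = base frame: x ahead of the robot, y to its left, z up, the work surface at z = 0. Lengths are in mm, angles in rad, forces in N, time in s.
With the tool pointing down it reaches from about 325 to 900 mm from the base axis. Payload 3.5 kg.
Tool frame: the origin (TCP) lies on the centre line of the jaws, within the pads' length; the fingertips stand 25 mm ahead of it and the grasp point (between the pads) lies 6 mm ahead of it; z points along the fingers, y is the line along which they close (so a half turn about z gives the same grasp; the last joint's range is limited). The gripper opens to 85 mm and grips with 20 to 120 N. Pads are 22 mm wide; open, the fingers measure 114 mm over their backs; the gripper's body (76 mm by 85 mm) begins 54 mm behind the grasp point. The pads swing forward as they close: fully open they stand 13 mm farther back than shut.
Start: joints at [-1.311, 0.276, -0.026, 1.268, 0, 1.467], TCP at [221.796, -584.319, 256.313] pointing down, gripper open.
Joint ranges: [-3.12, 3.12], [-0.85, 1.88], [-1.08, 1.24], [-1.95, 2.15], [-1.57, 1.53], [-3.14, 3.14]. Speed limits (rad/s): [2.57, 2.57, 3.14, 3.14, 3.14, 3.14].

## Interface

Orientations are given as a unit quaternion [x, y, z, w].
In Python, from plant import env gives the robot as it stands.
- The arm moves only by the tool apply_moves, never from a script. Its argument "rows" is a list of rows, each an object of numbers: "rx", "ry", "rz": the turn, a rotation vector about the world's x, y, z in degrees; "dx", "dy", "dz": the shift along the world's x, y, z in cm; "jaw": the gripper's target within -1 to 1 (fully open at 1, half-way at 0, shut at -1). A call has 1 to 5 rows; each row shifts and turns the commanded pose from where the row before left it; what a row does not reach is not made up. A row lasts 1/8 s, in which the tool goes at most 62.5 mm and 10.7 degrees, less where a joint would pass 70% of its speed; a pose out of reach is approached as far as the arm can. A call is refused whole if a number of a shift passes 6.25 or a number of a turn 10.7, either way. A call with a gripper value outside its range is refused whole. The fingers move at their own pace and stop on an object; "squeeze" is the grip in N (left out, the last holds). Time passes only in rows, so rows that do not move let the fingers close. It gives the time, the measured TCP pose, the force, the opening and the grip force at its end, in the units of the state.
- env.read_state(): the state, without advancing time (a new reading comes with each control period).
- env.read_camera(name): name is "scene" or "top"; returns the picture (400x640x3 uint8, red, green, blue); there is no depth.
- env.camera_model(name): a dict with "intrinsics" (3x3 intrinsics, pixels), "R" (3x3) and "t" (3): a world point X has camera coordinates R X + t. Camera axes: x right, y down, z forward; pixel columns grow to the right and rows downward; lengths in mm; the calibration is good to about 2 mm. A picture is of the moment at which its call begins. camera_model takes no time and is no camera call.
- env.finish_job(): hands the job in; it is judged then, once.
The state is a dict: "time_s": time; "joint_pos": joint angles; "joint_velocities": joint speeds; "effort": joint torques, N m; "tcp_pos": TCP position; "eef_rot": TCP orientation; "force": force on the tool from outside, world axes, zero at the start; "ft_torque": the same for the moment, N m; "finger_gap": opening from 0.0 (shut) to 1.0 (fully open); "finger_force": force on a finger pad.
Only numpy, scipy, OpenCV 4.12 (cv2) and the standard library are available. Lean on these libraries where they do the work, as an engineer would, in place of code of your own. Each camera call takes 0.05 s, during which the arm holds its last target. There are 200 camera calls.

## Task

The cake stand's plate is still turning: slow it with a light touch of the fingertips, never leaning on it, until it stands still on its own with its lock hole lined up over the slot of the red fork below. Only then take the lock pin from the wooden block and slip it through hole and slot without forcing, fully home, and let go, so that the plate is locked. Leave the tamper, jar, pitcher and cup where they are.

Things in the scene. Friction and masses are not known exactly. Their poses are not given: they have to be found in the camera images.
- plate: the cake stand's round aluminium plate, 300 across, 12 thick, about 2 kg. Origin: centre of its top face, on the turning axis, about 130 above the counter; z up along the axis; x points to the lock hole (red radial mark). It turns freely anticlockwise seen from above, about 1.3 to 3 rad/s at first, and would coast about a minute; stopped, it stays. A used plate: it runs out of true, up to 2 up and down at the rim
- stand: the stand that carries the plate, fixed: white round foot 230 across, column, and the steel arm with the red fork; origin at the centre of its underside, its -x points along the fork's slot, outwards
- lock_hole (a point): centre of the lock hole at the plate's top face: a 14 round hole through the plate, 135 from the axis, ringed in red, next to the inner red mark. It turns with the plate
- lock_slot (a point): the fixed slot below the plate, in the red two-pronged fork on the stand's column: 14 wide, running outwards from under the plate, open at its outer end. The point lies 135 from the plate's axis at the fork's top face, 20 below the plate's top; the fork is 8 thick. The prongs' red ends stand up just outside the rim, 156 to 176 from the axis, 2 lower than the plate's top
- pin_knob (a point): centre of the lock pin's red knob, 26 across, 31 tall. Below it a collar 22 across; below that a steel shank 10 across, 45 long, with a tapered tip. The knob's centre is 21 above the collar's underside and 66 above the tip. It starts upright in its hole in the wooden block, collar on the block's top, and pulls straight up; home in the plate, the collar lies on the plate's top. 60 g
- block: beech tamping block, fixed, 190 (its x) by 75 (its y), 55 tall; origin at the centre of its underside. The lock pin stands in it at x = +70, y = 0, the tamper at x = -47
- tamper: black coffee tamper in a recess of the block, 58 across, 82 tall, its handle up to about 123 above the counter; to be left alone. Origin: centre of its underside
- jar: closed amber jar with red lid, 90 across, 130 tall, to be left alone. Origin: centre of its underside
- pitcher: steel milk pitcher with a side handle, 84 across, 100 tall, to be left alone. Origin: centre of its underside
- cup: white espresso mug, 68 across, 60 tall, to be left alone. Origin: centre of its underside
Not all that is in view belongs to the job. Of the things shaped like the part that bears pin_knob, the bare steel one is meant.

How it is judged (in metres and radians):
On the way:
1. the plate stands still, untouched, with its lock hole within 5 mm of the slot, the pin still parked in the block (horizontal distance between lock_hole and lock_slot below 0.005 m and angular speed of plate below 0.03 rad/s and contact force between the fingers and plate below 0.1 N and distance of pin_knob from where it was at the start of the episode below 0.02 m), for 0.3 s.
At the end, for the whole second after the job is handed in: the pin stands upright through the plate's hole and the fork's slot, its collar down on the plate to within 3 mm; pin and hole within 6 mm of the slot's point; the plate still; everything let go (z of pin_knob in the frame of plate between 0.015 and 0.024 m and horizontal distance between each of pin_knob, lock_hole and lock_slot below 0.006 m and angular speed of plate below 0.03 rad/s and angle between pin_knob's own z axis and vertical below 0.12 rad); the robot touches nothing.
It fails at once if the plate was leaned on: the fingers pressed it with more than 8 N (contact force between the fingers and plate above 8 N).
It fails at once if the pin was forced: it pressed on the plate or the fork with more than 20 N (contact force between pin and plate above 20 N or contact force between pin and stand above 20 N).
It fails at once if tamper, jar, pitcher or cup was moved by more than 20 mm or tipped ((distance of tamper from where it was at the start of the episode above 0.02 m or angle between tamper's own z axis and vertical above 0.3 rad) or (distance of jar from where it was at the start of the episode above 0.02 m or angle between jar's own z axis and vertical above 0.3 rad) or (distance of pitcher from where it was at the start of the episode above 0.02 m or angle between pitcher's own z axis and vertical above 0.3 rad) or (distance of cup from where it was at the start of the episode above 0.02 m or angle between cup's own z axis and vertical above 0.3 rad)).
It also fails if it takes over 72 s, if anything falls off the work surface, if the arm or the gripper's body presses on something with over 40 N, if the wrist force passes 120 N, or if a joint passes its speed limit or range.

## Working session

There is one attempt and no reset: what is moved stays moved. The work goes in short steps, Python scripts to look and compute and a tool call to move; the robot and the scene stay as the last step left them, time stands still between calls to the robot, and variables do not carry over. Pictures are saved under pics/ and viewed, at most 10 in all, crops included, and the job is handed in when it is done.

Besides the shell and the picture viewer there is one more tool, called after "Call:" in YAML: its name, and indented under it one key for each argument. apply_moves: Moves the arm, as the interface text tells. Its arguments: {"type":"object","properties":{"rows":{"type":"array","items":{"type":"object","properties":{"rx":{"type":"number"},"ry":{"type":"number"},"rz":{"type":"number"},"dx":{"type":"number"},"dy":{"type":"number"},"dz":{"type":"number"},"jaw":{"type":"number"}}}},"squeeze":{"type":"number"}},"required":["rows"]}

```bash
ls; mkdir -p pics
cat > h.py <<'E'
import numpy as np, cv2
from plant import env
def cam(n):
    m=env.camera_model(n); return np.array(m["intrinsics"]),np.array(m["R"]),np.array(m["t"])
def ray(n,uv,z):
    K,R,t=cam(n); d=R.T@np.linalg.inv(K)@np.array([uv[0],uv[1],1.]); c=-R.T@t
    return c+d*(z-c[2])/d[2]
def proj(n,X):
    K,R,t=cam(n); p=K@(R@np.array(X,float)+t); return p[:2]/p[2]
def snap(n,f=None):
    im=env.read_camera(n)[:,:,::-1].copy()
    if f: cv2.imwrite('pics/'+f,im)
    return im
E
python3 - <<'E'
from h import *
for n in("scene","top"):
    snap(n,n+'0.png'); K,R,t=cam(n); print(n,K.round(1).tolist(),(-R.T@t).round(),R.round(3).tolist())
print(env.read_state())
E
```

```text
pics
scene [[399.1, 0.0, 317.4], [0.0, 399.1, 200.3], [0.0, 0.0, 1.0]] [1263.  621.  712.] [[-0.63, 0.776, 0.011], [0.42, 0.353, -0.836], [-0.653, -0.522, -0.549]]
top [[518.0, 0.0, 330.5], [0.0, 518.0, 206.6], [0.0, 0.0, 1.0]] [ 273.   24. 1388.] [[0.002, -1.0, -0.008], [-0.981, -0.0, -0.193], [0.193, 0.008, -0.981]]
{'time_s': 0.1, 'joint_pos': array([-1.31142172e+00,  2.77073955e-01, -2.77617360e-02,  1.26801577e+00,
        1.71079585e-05,  1.46739051e+00]), 'joint_velocities': array([ 0.00092935, -0.00327179,  0.00306166,  0.00082257,  0.00028567,
       -0.00107425]), 'effort': array([-2.87185981e-05, -4.46707535e+01,  2.96128231e+01,  8.44687340e-03,
       -5.41344070e-05,  4.04907468e-06]), 'tcp_pos': array([ 221.61601984, -583.67434937,  255.25243101]), 'eef_rot': array([ 9.83593335e-01,  1.80397048e-01, -7.15249470e-05, -1.02510955e-03]), 'force': array([ 0.43961801,  0.53426357, -0.78035137]), 'ft_torque': array([-0.01382386, -0.02665811, -0.04574976]), 'finger_force': 0.0, 'finger_gap': 0.9967968345806404}
```

View pics/top0.png

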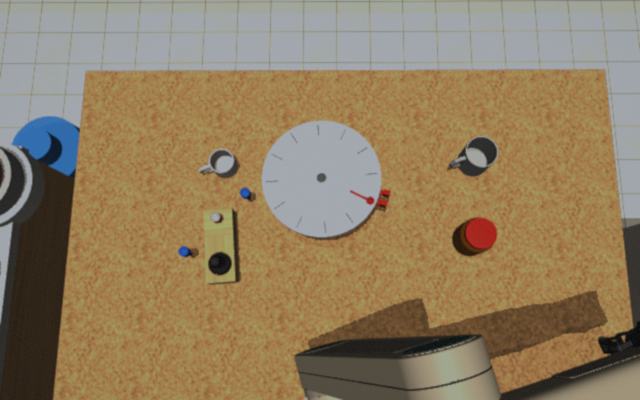

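View pics/scene0.png

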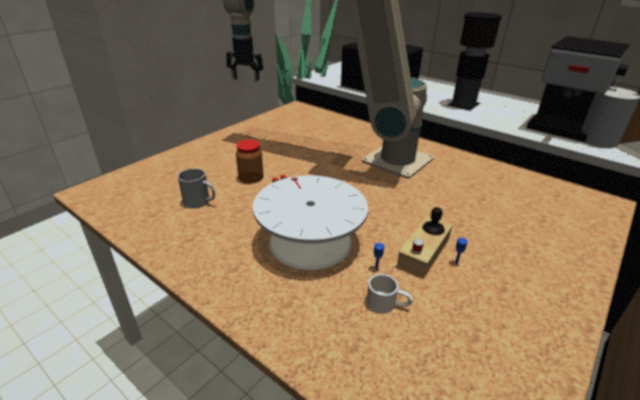

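The top view shows the plate centred at (321,178), its red mark now at (370,201) and the red fork at (384,198). Three things are pin-shaped: one in the block at (217,218), and two blue ones at (245,193) and (184,252). The one in the block fits (red knob, steel, at the block's +x end), and I'll check it in a crop.

```bash
cat >> h.py <<'E'
def redmask(im):
    h=cv2.cvtColor(im,cv2.COLOR_BGR2HSV); return (((h[...,0]<8)|(h[...,0]>172))&(h[...,1]>130)&(h[...,2]>60)).astype(np.uint8)
def blobs(m,amin=4):
    n,l,s,c=cv2.connectedComponentsWithStats(m); return [(s[i,4],c[i].round(1).tolist(),s[i,:4].tolist()) for i in range(1,n) if s[i,4]>=amin]
E
python3 - <<'E'
from h import *
T=cv2.imread('pics/top0.png');S=cv2.imread('pics/scene0.png')
for n,im in(("top",T),("scene",S)): print(n,blobs(redmask(im)))
# plate contour, top
for n,im,box in(("top",T,(240,100,400,260)),("scene",S,(240,165,380,250))):
    h=cv2.cvtColor(im,cv2.COLOR_BGR2HSV); m=((h[...,1]<60)&(h[...,2]>110)).astype(np.uint8)
    k=np.zeros_like(m);k[box[1]:box[3],box[0]:box[2]]=1;m*=k
    c=max(cv2.findContours(m,0,1)[0],key=cv2.contourArea); hu=cv2.convexHull(c)[:,0]
    if n=="top":
        P=np.array([ray(n,p+0.0,130)[:2] for p in hu]); (cx,cy),r=cv2.minEnclosingCircle(P.astype(np.float32))
        A=np.c_[2*P,np.ones(len(P))];s=np.linalg.lstsq(A,(P**2).sum(1),rcond=None)[0]
        print("plate",cx,cy,r,s[:2],np.sqrt(s[2]+s[:2]@s[:2]))
# yaw of block
h=cv2.cvtColor(T,cv2.COLOR_BGR2HSV)
print(ray("top",(217,217.5),91.5),ray("scene",(418,245),76),ray("top",(219,263),123))
a=cv2.resize(S[215:285,365:485],None,fx=5,fy=5,interpolation=2);b=cv2.resize(T[170:290,165:265],None,fx=5,fy=5,interpolation=2)
cv2.imwrite('pics/crop.png',np.vstack([a,np.zeros((10,600,3),np.uint8)])); 
o=np.zeros((600,800,3),np.uint8);a=cv2.resize(a,(400,233));b=cv2.resize(b,(400,480));o[:233,:400]=a;o[:480,400:]=b
o[240:,:400]=cv2.resize(T[160:240,340:400],(400,360),interpolation=2)
cv2.imwrite('pics/crop.png',o)
E
```

```text
top [(np.int32(56), [366.3, 198.5], [351, 191, 23, 13]), (np.int32(53), [384.6, 192.5], [380, 190, 10, 7]), (np.int32(67), [381.9, 202.5], [377, 199, 11, 8]), (np.int32(799), [480.4, 233.1], [465, 218, 32, 32])]
scene [(np.int32(37), [578.6, 66.6], [569, 65, 20, 5]), (np.int32(266), [247.8, 145.5], [237, 139, 23, 14]), (np.int32(12), [282.8, 176.1], [281, 175, 5, 3]), (np.int32(14), [274.7, 178.5], [273, 177, 5, 4]), (np.int32(21), [418.0, 248.2], [415, 246, 7, 5])]
plate 596.2943725585938 59.09295654296875 150.96405029296875 [596.39259724  59.06078759] 150.32460723365918
[500.48886764 324.47672864  91.5       ] [503.62336253 335.7432484   76.        ] [382.24228572 307.28648028 123.        ]
```

View pics/crop.png

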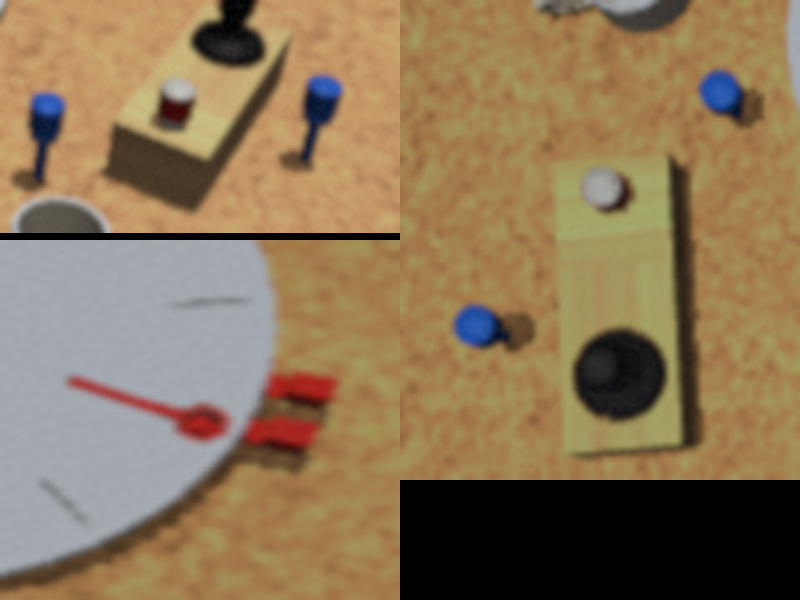

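The crop shows the red-knobbed pin with a pale cap in the block, at about top (216,217) and scene (418,242). The two blue pins are decoys. The fork's two prongs sit at top (384.6,192.5) and (381.9,202.5).

```bash
cat >> h.py <<'E'
C=np.array([596.4,59.1])
def hole(im,ex=145):
    "angle (rad) of the red mark from the ray-cast red pixels on the plate"
    v,u=np.nonzero(redmask(im)); P=np.array([ray("top",p,130)[:2]-C for p in zip(u,v)]); r=np.hypot(*P.T)
    Q=P[(r<ex)&(r>60)]
    if len(Q)<8: return None
    s=Q.sum(0); rr=np.hypot(*Q.T); far=Q[rr>rr.max()-16].mean(0)
    return np.arctan2(s[1],s[0]),np.arctan2(far[1],far[0]),np.hypot(*far),len(Q)
E
python3 - <<'E'
from h import *
T=cv2.imread('pics/top0.png')
a=ray("top",(384.6,192.5),128)[:2]-C;b=ray("top",(381.9,202.5),128)[:2]-C;m=(a+b)/2
print("prongs",a,b,m,np.hypot(*m),np.arctan2(m[1],m[0]))
d=b-a; print("normal dir",np.arctan2(-d[0],d[1])-np.pi, np.arctan2(d[0],-d[1]), np.hypot(*d))
print(hole(T))
import time
for i in range(4):
    im=snap("top"); print(env.read_state()["time_s"],hole(im))
h=cv2.cvtColor(T,cv2.COLOR_BGR2HSV)
m=((h[...,1]<60)&(h[...,2]>110)).astype(np.uint8);k=np.zeros_like(m);k[208:226,207:228]=1
print(blobs(m*k))
m=cv2.inRange(h,(18,80,100),(32,255,255));k[:]=0;k[200:290,195:245]=1
c=max(cv2.findContours(m*k,0,2)[0],key=cv2.contourArea);r=cv2.minAreaRect(c);bp=cv2.boxPoints(r)
print([ray("top",p,55)[:2].round(1).tolist() for p in bp])
S=cv2.imread('pics/scene0.png');h=cv2.cvtColor(S,cv2.COLOR_BGR2HSV)
print(ray("scene",(418.4,242),91.5))
E
```

```text
prongs [ -38.89850234 -158.39483804] [ -64.32157779 -151.23951859] [ -51.61004007 -154.81717832] 163.1929990453003 -1.8925719593713919
normal dir -1.8451489204981062 -1.8451489204981062 26.41081902913683
(np.float64(-2.022983481681562), np.float64(-2.0227891329271057), np.float64(135.0239206438158), 56)
0.15 (np.float64(-1.952122996434007), np.float64(-1.9543779154102043), np.float64(134.10885687522128), 43)
0.2 (np.float64(-1.8712992732146478), np.float64(-1.8721721588176796), np.float64(134.71480808079016), 43)
0.25 (np.float64(-1.794769777186544), np.float64(-1.7986856657827144), np.float64(135.40461350142155), 50)
0.3 (np.float64(-1.7118651845780841), np.float64(-1.7126978929274215), np.float64(132.74132498851804), 36)
[(np.int32(78), [214.7, 216.3], [210, 212, 10, 10])]
[[553.7, 393.1], [553.7, 287.5], [322.1, 278.8], [321.9, 380.9]]
[511.07561296 338.09272216  91.5       ]
```

Run:
```python
from h import *
A=[snap("top").astype(float) for _ in range(4)]; B=[snap("scene").astype(float) for _ in range(4)]
T=np.median(A,0).astype(np.uint8); S=np.median(B,0).astype(np.uint8)
cv2.imwrite('pics/Tm.png',T);cv2.imwrite('pics/Sm.png',S)
print(T[187:209,375:392,2])
print(S[173:184,270:292,2]); print(S[173:184,270:292,1])
for ph in(-1.85,-1.90):
  for r,s in((156,7),(176,7),(156,19),(176,19),(156,-7),(176,-7),(156,-19),(176,-19)):
    u=np.array([np.cos(ph),np.sin(ph)]);X=C+r*u+s*np.array([-u[1],u[0]])
    print(ph,r,s,proj("top",[*X,128]).round(1),proj("scene",[*X,128]).round(1))
```

```text
[[163 163 163 163 160 154 161 164 164 165 164 165 164 164 164 163 164]
 [164 162 164 163 160 155 161 162 162 165 164 165 165 164 164 161 163]
 [163 162 163 163 161 162 161 156 158 164 165 165 165 166 163 163 164]
 [163 163 163 162 162 164 166 161 160 165 166 165 166 166 166 165 164]
 [163 163 164 161 157 164 165 163 157 163 166 167 166 166 165 166 164]
 [162 164 164 160 151 162 168 163 153 162 167 166 166 166 166 165 164]
 [162 163 164 155 137 156 165 155 141 152 158 163 167 167 167 165 165]
 [163 163 163 150 120 139 148 119  97 105 116 137 153 158 161 164 164]
 [163 164 161 141 109 120 117  97  71  66  69  88 102 116 141 156 163]
 [162 165 157 125 101 106 113 122  95  76  66  64  63  87 136 158 164]
 [163 164 153 115  92 100 109 116 100  96  97  93  79  95 143 162 166]
 [163 161 143 106  87 100 114 114 104 106 111 112 104 106 138 160 165]
 [163 157 136 116 106 121 144 143 129 125 121 119 111 116 147 162 165]
 [161 154 154 154 149 148 161 162 156 154 147 142 126 121 154 165 165]
 [158 145 161 166 163 157 163 167 167 165 163 161 149 137 157 164 165]
 [154 139 159 168 163 155 163 167 1
[... 2458 characters left out ...]
 212 211 208 209 211 210 209 211
  210 211 210 211]]
-1.85 156 7 [382.  191.5] [276.8 179.5]
-1.85 176 7 [389.7 193.6] [273.3 176.7]
-1.85 156 19 [383.2 187. ] [273.1 180.7]
-1.85 176 19 [391.  189.1] [269.7 177.8]
-1.85 156 -7 [380.5 196.7] [281.  178.2]
-1.85 176 -7 [388.3 198.9] [277.5 175.3]
-1.85 156 -19 [379.3 201.3] [284.5 177. ]
-1.85 176 -19 [387.  203.5] [281.  174.2]
-1.9 156 7 [381.2 194.4] [279.1 178.8]
-1.9 176 7 [388.9 197. ] [275.9 175.8]
-1.9 156 19 [382.7 190. ] [275.4 179.8]
-1.9 176 19 [390.3 192.5] [272.2 176.9]
-1.9 156 -7 [379.5 199.6] [283.4 177.5]
-1.9 176 -7 [387.2 202.2] [280.2 174.6]
-1.9 156 -19 [378.  204.1] [287.  176.5]
-1.9 176 -19 [385.7 206.7] [283.8 173.6]
```

Call:
apply_moves:
  rows:
    - {"dx":2.8,"dy":4.63,"jaw":-1}
    - {"dx":2.8,"dy":4.63,"jaw":-1}
    - {"dx":2.8,"dy":4.63,"jaw":-1}
    - {"dx":2.8,"dy":4.63,"jaw":-1}
    - {"dx":2.8,"dy":4.63,"jaw":-1}
  squeeze: 20

```text
invalid input
```

Call:
apply_moves:
  rows:
    - {"dx":2.8,"dy":4.63,"jaw":-1}
    - {"dx":2.8,"dy":4.63,"jaw":-1}
    - {"dx":2.8,"dy":4.63,"jaw":-1}
    - {"dx":2.8,"dy":4.63,"jaw":-1}
    - {"dx":2.8,"dy":4.63,"jaw":-1}

```text
invalid input
```

Call:
apply_moves:
  rows:
    - {"dx":2.8,"dy":4.63,"dz":-1,"jaw":-1}
    - {"dx":2.8,"dy":4.63,"dz":-1,"jaw":-1}
    - {"dx":2.8,"dy":4.63,"dz":-1.5,"jaw":-1}
    - {"dx":2.8,"dy":4.63,"dz":-1.5,"jaw":-1}
    - {"dx":2.8,"dy":4.63,"dz":-1.5,"jaw":-1}

```text
invalid input
```

Call:
apply_moves:
  rows:
    - {"jaw":-1}
    - {"jaw":-1}

```text
invalid input
```

```bash
cat >> h.py <<'E'
def st(k=3):
    F=[]
    for _ in range(k):
        im=snap("top"); s=env.read_state(); F.append(s["force"]); print(round(s["time_s"],3),[None if x is None else x.round(3) for x in [np.array(hole(im)) if hole(im) else None]])
    print("tcp",s["tcp_pos"].round(2),"F",np.mean(F,0).round(2),np.std(F,0).round(2),"gap",round(s["finger_gap"],3)); return im
E
python3 - <<'E'
from h import *
im=st(4); cv2.imwrite('pics/t1.png',im)
E
```

```text
0.75 [array([ -0.994,  -0.995, 135.62 ,  38.   ])]
0.8 [array([ -0.909,  -0.905, 135.955,  38.   ])]
0.85 [array([ -0.829,  -0.82 , 135.081,  36.   ])]
0.9 [array([ -0.749,  -0.738, 137.365,  33.   ])]
tcp [ 221.77 -584.32  256.34] F [-0.03 -0.04 -0.27] [0.82 0.09 0.19] gap 0.999
```

View pics/t1.png

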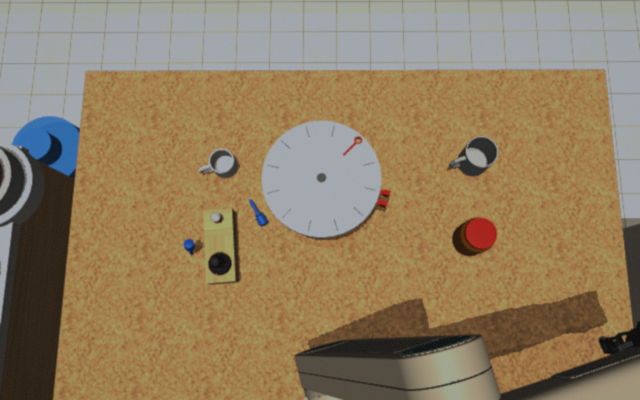

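The arm didn't move because the calls were refused. The plate is turning with its mark at (356,142), and one blue decoy has tipped over by itself to (259,212). I'll retry with complete rows.

Call:
apply_moves:
  rows:
    - {"dx":2.8,"dy":4.63,"dz":0,"rx":0,"ry":0,"rz":0,"jaw":-1}
    - {"dx":2.8,"dy":4.63,"dz":0,"rx":0,"ry":0,"rz":0,"jaw":-1}
    - {"dx":2.8,"dy":4.63,"dz":0,"rx":0,"ry":0,"rz":0,"jaw":-1}
    - {"dx":2.8,"dy":4.63,"dz":0,"rx":0,"ry":0,"rz":0,"jaw":-1}
    - {"dx":2.8,"dy":4.63,"dz":0,"rx":0,"ry":0,"rz":0,"jaw":-1}
  squeeze: 20

```text
time_s: 1.52
tcp_pos: [362.5, -351.4, 256.6]
eef_rot: [0.984, 0.18, 0.0, 0.0]
force: [0.0, -0.5, -0.4]
finger_gap: -0.001
finger_force: 0.0
```

Call:
apply_moves:
  rows:
    - {"dx":2.8,"dy":4.63,"dz":0,"rx":0,"ry":0,"rz":0,"jaw":-1}
    - {"dx":2.8,"dy":4.63,"dz":0,"rx":0,"ry":0,"rz":0,"jaw":-1}
    - {"dx":2.8,"dy":4.63,"dz":0,"rx":0,"ry":0,"rz":0,"jaw":-1}
    - {"dx":2.8,"dy":4.63,"dz":0,"rx":0,"ry":0,"rz":0,"jaw":-1}
    - {"dx":2.8,"dy":4.63,"dz":0,"rx":0,"ry":0,"rz":0,"jaw":-1}
  squeeze: 20

```text
time_s: 2.15
tcp_pos: [502.7, -119.7, 256.7]
eef_rot: [0.984, 0.18, 0.0, 0.0]
force: [0.9, -0.6, 0.0]
finger_gap: 0.0
finger_force: 0.0
```

Call:
apply_moves:
  rows:
    - {"dx":2.8,"dy":4.63,"dz":-1,"rx":0,"ry":0,"rz":0,"jaw":-1}
    - {"dx":2.8,"dy":4.63,"dz":-1,"rx":0,"ry":0,"rz":0,"jaw":-1}
    - {"dx":2.8,"dy":4.63,"dz":-1.5,"rx":0,"ry":0,"rz":0,"jaw":-1}
    - {"dx":2.8,"dy":4.63,"dz":-1.5,"rx":0,"ry":0,"rz":0,"jaw":-1}
    - {"dx":2.8,"dy":4.63,"dz":-1.5,"rx":0,"ry":0,"rz":0,"jaw":-1}
  squeeze: 20

```text
time_s: 2.78
tcp_pos: [642.7, 111.8, 191.0]
eef_rot: [0.984, 0.18, 0.0, 0.0]
force: [1.8, 0.6, 0.2]
finger_gap: 0.002
finger_force: 0.0
```

Call:
apply_moves:
  rows:
    - {"dx":0,"dy":0,"dz":-1,"rx":0,"ry":0,"rz":0,"jaw":-1}
    - {"dx":0,"dy":0,"dz":0,"rx":0,"ry":0,"rz":0,"jaw":-1}
  squeeze: 20

```text
time_s: 3.02
tcp_pos: [640.6, 110.1, 179.9]
eef_rot: [0.984, 0.181, -0.002, 0.0]
force: [-1.3, 0.7, -1.4]
finger_gap: -0.001
finger_force: 0.0
```

Run:
```python
from h import *
im=st(4); cv2.imwrite('pics/t2.png',im)
```

```text
3.075 [None]
3.125 [None]
3.175 [None]
3.225 [None]
tcp [641.78 109.02 182.26] F [ 0.17  0.11 -0.24] [0.2  0.47 0.32] gap 0.006
```

View pics/t2.png

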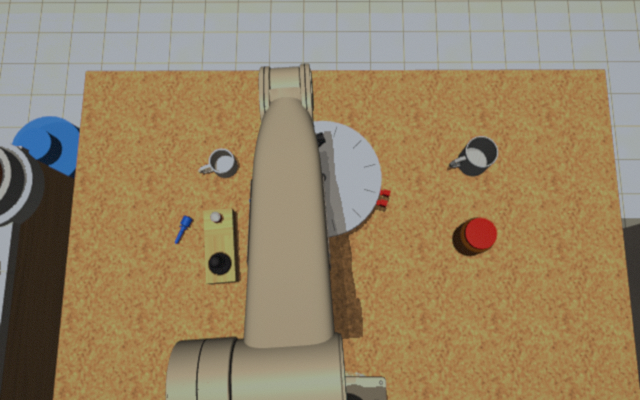

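The arm hides the left half of the plate, but the fork (384,198) and the right half are visible. Next I'll lower to just above the plate.

Call:
apply_moves:
  rows:
    - {"dx":0,"dy":0,"dz":-1.5,"rx":0,"ry":0,"rz":0,"jaw":-1}
    - {"dx":0,"dy":0,"dz":-0.6,"rx":0,"ry":0,"rz":0,"jaw":-1}
    - {"dx":0,"dy":0,"dz":-0.15,"rx":0,"ry":0,"rz":0,"jaw":-1}
    - {"dx":0,"dy":0,"dz":0,"rx":0,"ry":0,"rz":0,"jaw":-1}
  squeeze: 20

```text
time_s: 3.72
tcp_pos: [641.7, 110.1, 158.6]
eef_rot: [0.984, 0.18, -0.0, -0.0]
force: [0.8, -0.2, 0.0]
finger_gap: -0.002
finger_force: 0.0
```

Run:
```python
from h import *
st(6)
```

```text
3.775 [array([ -2.582,  -2.582, 135.673,  45.   ])]
3.825 [array([ -2.511,  -2.514, 135.048,  44.   ])]
3.875 [array([ -2.434,  -2.436, 134.592,  39.   ])]
3.925 [array([ -2.356,  -2.353, 134.445,  42.   ])]
3.975 [array([ -2.284,  -2.284, 134.679,  43.   ])]
4.025 [array([ -2.208,  -2.21 , 134.984,  38.   ])]
tcp [642.03 110.26 159.13] F [-0.16 -0.08  0.02] [0.61 0.51 0.25] gap -0.006
```

Call:
apply_moves:
  rows:
    - {"dx":0,"dy":0,"dz":-0.06,"rx":0,"ry":0,"rz":0,"jaw":-1}
    - {"dx":0,"dy":0,"dz":-0.05,"rx":0,"ry":0,"rz":0,"jaw":-1}
    - {"dx":0,"dy":0,"dz":-0.05,"rx":0,"ry":0,"rz":0,"jaw":-1}
    - {"dx":0,"dy":0,"dz":-0.05,"rx":0,"ry":0,"rz":0,"jaw":-1}
  squeeze: 20

```text
time_s: 4.53
tcp_pos: [641.8, 110.2, 156.6]
eef_rot: [0.984, 0.18, -0.0, -0.0]
force: [0.2, 0.8, 0.6]
finger_gap: -0.005
finger_force: 0.0
```

Call:
apply_moves:
  rows:
    - {"dx":0,"dy":0,"dz":-0.03,"rx":0,"ry":0,"rz":0,"jaw":-1}
    - {"dx":0,"dy":0,"dz":-0.03,"rx":0,"ry":0,"rz":0,"jaw":-1}
  squeeze: 20

```text
time_s: 4.78
tcp_pos: [641.8, 110.2, 156.1]
eef_rot: [0.984, 0.18, -0.0, -0.0]
force: [0.4, -0.2, 0.0]
finger_gap: 0.004
finger_force: 0.0
```

Run:
```python
from h import *
st(4)
```

```text
4.825 [array([ -1.001,  -1.002, 133.951,  35.   ])]
4.875 [array([ -0.921,  -0.912, 132.889,  31.   ])]
4.925 [array([ -0.848,  -0.846, 135.008,  43.   ])]
4.975 [array([ -0.774,  -0.778, 134.811,  33.   ])]
tcp [641.79 110.18 156.11] F [0.09 0.11 0.48] [0.44 0.34 0.33] gap -0.0
```

Call:
apply_moves:
  rows:
    - {"dx":0,"dy":0,"dz":-0.03,"rx":0,"ry":0,"rz":0,"jaw":-1}
    - {"dx":0,"dy":0,"dz":-0.03,"rx":0,"ry":0,"rz":0,"jaw":-1}
    - {"dx":0,"dy":0,"dz":-0.03,"rx":0,"ry":0,"rz":0,"jaw":-1}
  squeeze: 20

```text
time_s: 5.35
tcp_pos: [641.6, 110.5, 155.4]
eef_rot: [0.984, 0.18, -0.0, -0.0]
force: [-1.1, 1.0, 2.4]
finger_gap: -0.001
finger_force: 1.1
```

Run:
```python
from h import *
st(4)
```

```text
5.4 [array([ -0.202,  -0.202, 136.298,  36.   ])]
5.45 [array([ -0.164,  -0.164, 134.371,  35.   ])]
5.5 [array([-1.29000e-01, -1.13000e-01,  1.35808e+02,  3.50000e+01])]
5.55 [array([-1.13000e-01, -1.08000e-01,  1.35645e+02,  3.80000e+01])]
tcp [641.73 110.39 155.37] F [-1.47  1.02  2.48] [0.31 0.45 0.36] gap 0.0
```

Contact came at about 2.5 N and the plate has nearly stopped. Next I'll turn it clockwise to the slot with the light touch, following an arc about the axis.

```bash
cat >> h.py <<'E'
def arc(p0,steps):
    p0=np.array(p0)-C; th=np.arctan2(p0[1],p0[0]); r=np.hypot(*p0); out=[]; q=p0
    for s in steps:
        th+=s; n=r*np.array([np.cos(th),np.sin(th)]); out.append(((n-q)/10).round(2).tolist()); q=q+np.array(out[-1])*10
    print(out,"end",(q+C).round(1),th)
E
python3 - <<'E'
from h import *
arc((641.7,110.2),[-.04,-.08,-.1,-.1,-.1,-.1,-.1,-.1,-.08,-.04])
E
```

```text
[[0.2, -0.19], [0.38, -0.39], [0.43, -0.53], [0.37, -0.57], [0.31, -0.61], [0.25, -0.64], [0.19, -0.65], [0.12, -0.68], [0.04, -0.54], [0.01, -0.27]] end [664.7  59.5] 0.005491696612819057
```

Call:
apply_moves:
  rows:
    - {"dx":0.2,"dy":-0.19,"dz":0,"rx":0,"ry":0,"rz":0,"jaw":-1}
    - {"dx":0.38,"dy":-0.39,"dz":0,"rx":0,"ry":0,"rz":0,"jaw":-1}
    - {"dx":0.43,"dy":-0.53,"dz":0,"rx":0,"ry":0,"rz":0,"jaw":-1}
  squeeze: 20

```text
time_s: 5.92
tcp_pos: [652.6, 98.5, 155.4]
eef_rot: [0.984, 0.18, 0.0, 0.0]
force: [-0.5, 0.9, 2.0]
finger_gap: 0.004
finger_force: 1.0
```

Call:
apply_moves:
  rows:
    - {"dx":0.37,"dy":-0.57,"dz":0,"rx":0,"ry":0,"rz":0,"jaw":-1}
    - {"dx":0.31,"dy":-0.61,"dz":0,"rx":0,"ry":0,"rz":0,"jaw":-1}
    - {"dx":0.25,"dy":-0.64,"dz":0,"rx":0,"ry":0,"rz":0,"jaw":-1}
    - {"dx":0.19,"dy":-0.65,"dz":0,"rx":0,"ry":0,"rz":0,"jaw":-1}
  squeeze: 20

```text
time_s: 6.42
tcp_pos: [663.5, 73.9, 155.4]
eef_rot: [0.984, 0.18, 0.0, 0.0]
force: [1.4, 0.3, 3.3]
finger_gap: 0.002
finger_force: 1.2
```

Call:
apply_moves:
  rows:
    - {"dx":0.12,"dy":-0.68,"dz":0,"rx":0,"ry":0,"rz":0,"jaw":-1}
    - {"dx":0.04,"dy":-0.54,"dz":0,"rx":0,"ry":0,"rz":0,"jaw":-1}
    - {"dx":0.01,"dy":-0.27,"dz":0,"rx":0,"ry":0,"rz":0,"jaw":-1}
  squeeze: 20

```text
time_s: 6.8
tcp_pos: [664.9, 58.7, 155.3]
eef_rot: [0.984, 0.18, 0.0, 0.0]
force: [1.2, -0.5, 2.6]
finger_gap: 0.0
finger_force: 1.4
```

Run:
```python
from h import *
st(4)
```

```text
6.85 [array([ -0.883,  -0.873, 135.076,  38.   ])]
6.9 [array([ -0.883,  -0.87 , 136.082,  36.   ])]
6.95 [array([ -0.883,  -0.875, 136.016,  34.   ])]
7.0 [array([ -0.88 ,  -0.881, 135.459,  39.   ])]
tcp [664.89  59.83 155.36] F [0.52 0.   2.75] [0.4  0.87 0.26] gap 0.003
```

Run:
```python
from h import *
arc((664.7,59.5),[-.04,-.08]+[-.1]*8+[-.05,-.03])
```

```text
[[-0.0, -0.27], [-0.04, -0.55], [-0.12, -0.67], [-0.17, -0.66], [-0.25, -0.64], [-0.3, -0.61], [-0.37, -0.58], [-0.42, -0.53], [-0.47, -0.5], [-0.52, -0.44], [-0.28, -0.2], [-0.17, -0.12]] end [633.6   1.8] -0.994143551582365
```

Call:
apply_moves:
  rows:
    - {"dx":0,"dy":-0.27,"dz":0,"rx":0,"ry":0,"rz":0,"jaw":-1}
    - {"dx":-0.04,"dy":-0.55,"dz":0,"rx":0,"ry":0,"rz":0,"jaw":-1}
    - {"dx":-0.12,"dy":-0.67,"dz":0,"rx":0,"ry":0,"rz":0,"jaw":-1}
    - {"dx":-0.17,"dy":-0.66,"dz":0,"rx":0,"ry":0,"rz":0,"jaw":-1}
  squeeze: 20

```text
time_s: 7.5
tcp_pos: [661.3, 37.1, 155.2]
eef_rot: [0.984, 0.18, -0.0, 0.0]
force: [0.0, -0.9, 2.7]
finger_gap: -0.003
finger_force: 1.6
```

Call:
apply_moves:
  rows:
    - {"dx":-0.25,"dy":-0.64,"dz":0,"rx":0,"ry":0,"rz":0,"jaw":-1}
    - {"dx":-0.3,"dy":-0.61,"dz":0,"rx":0,"ry":0,"rz":0,"jaw":-1}
    - {"dx":-0.37,"dy":-0.58,"dz":0,"rx":0,"ry":0,"rz":0,"jaw":-1}
    - {"dx":-0.42,"dy":-0.53,"dz":0,"rx":0,"ry":0,"rz":0,"jaw":-1}
  squeeze: 20

```text
time_s: 8.0
tcp_pos: [648.0, 13.8, 155.3]
eef_rot: [0.984, 0.18, 0.0, 0.0]
force: [1.0, -1.4, 3.6]
finger_gap: -0.001
finger_force: 1.5
```

Call:
apply_moves:
  rows:
    - {"dx":-0.47,"dy":-0.5,"dz":0,"rx":0,"ry":0,"rz":0,"jaw":-1}
    - {"dx":-0.52,"dy":-0.44,"dz":0,"rx":0,"ry":0,"rz":0,"jaw":-1}
    - {"dx":-0.28,"dy":-0.2,"dz":0,"rx":0,"ry":0,"rz":0,"jaw":-1}
    - {"dx":-0.17,"dy":-0.12,"dz":0,"rx":0,"ry":0,"rz":0,"jaw":-1}
  squeeze: 20

```text
time_s: 8.5
tcp_pos: [633.6, 1.6, 155.3]
eef_rot: [0.984, 0.18, 0.0, -0.0]
force: [1.0, -1.1, 3.3]
finger_gap: -0.001
finger_force: 1.6
```

Run:
```python
from h import *
im=st(4); sc=snap("scene")
cv2.imwrite('pics/a.png',np.hstack([cv2.resize(im[150:250,300:420],(480,400),interpolation=2),cv2.resize(sc[150:230,250:310],(300,400),interpolation=2)]))
```

```text
8.55 [None]
8.6 [None]
8.65 [array([ -1.809,  -1.809, 139.633,   8.   ])]
8.7 [None]
tcp [634.03   1.97 155.3 ] F [ 0.65 -1.34  3.35] [0.62 0.7  0.56] gap -0.0
```

View pics/a.png

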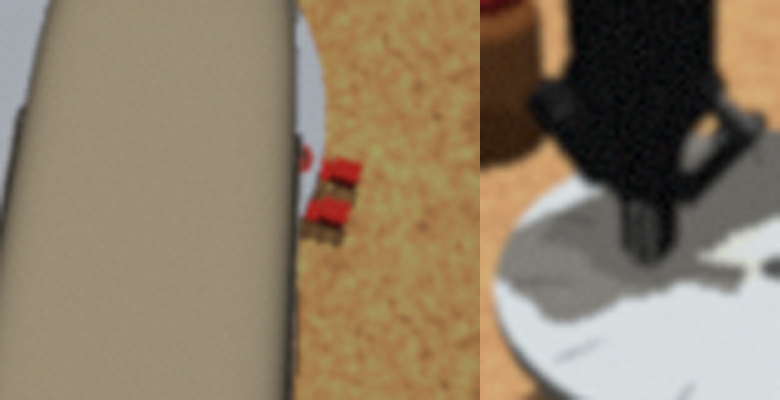

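The arm edge half hides the hole, at crop (305,158). I'll lift straight up and move aside to look.

Call:
apply_moves:
  rows:
    - {"dx":0,"dy":0,"dz":0.1,"rx":0,"ry":0,"rz":0,"jaw":-1}
    - {"dx":0,"dy":0,"dz":0.9,"rx":0,"ry":0,"rz":0,"jaw":-1}
    - {"dx":1.0,"dy":4.6,"dz":0,"rx":0,"ry":0,"rz":0,"jaw":-1}
    - {"dx":1.1,"dy":4.7,"dz":0,"rx":0,"ry":0,"rz":0,"jaw":-1}
    - {"dx":0,"dy":0,"dz":0,"rx":0,"ry":0,"rz":0,"jaw":-1}
  squeeze: 20

```text
time_s: 9.38
tcp_pos: [654.5, 98.0, 165.0]
eef_rot: [0.983, 0.183, -0.0, -0.001]
force: [0.1, -1.5, 1.4]
finger_gap: 0.002
finger_force: 0.0
```

Run:
```python
from h import *
im=st(4); cv2.imwrite('pics/b.png',cv2.resize(im[170:230,340:420],(800,600),interpolation=2))
```

```text
9.425 [array([ -1.83 ,  -1.831, 134.6  ,  51.   ])]
9.475 [array([ -1.829,  -1.829, 135.088,  55.   ])]
9.525 [array([ -1.837,  -1.838, 134.683,  55.   ])]
9.575 [array([ -1.838,  -1.839, 134.82 ,  55.   ])]
tcp [654.12  94.17 164.97] F [0.07 0.   0.19] [0.19 0.04 0.24] gap -0.002
```

View pics/b.png

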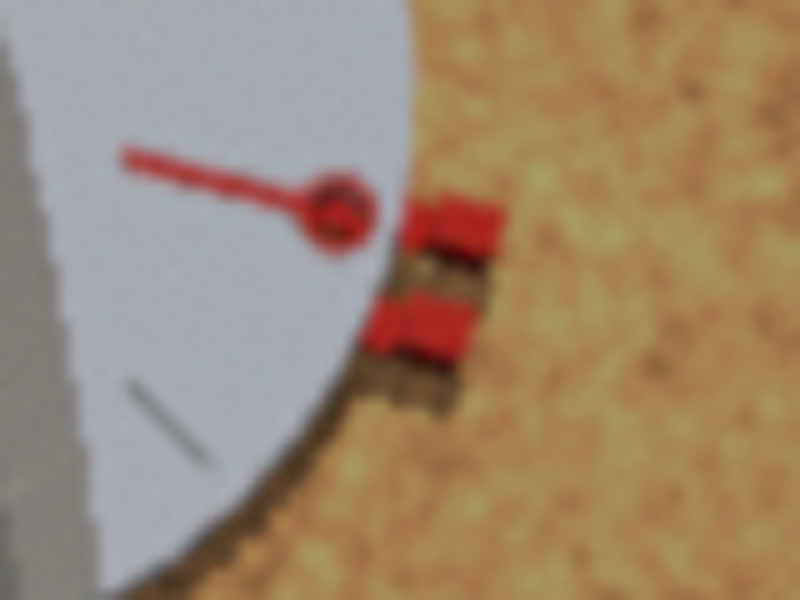

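The hole is at crop (338,212), i.e. pixel (373.3,190.7), a few mm short of the slot midline. I'll get the slot angle more precisely from edge profiles across the prongs.

```bash
cat >> h.py <<'E'
def profile(im,ph,rs,z,s):
    "mean redness and R along tangential coordinate s at radii rs"
    u=np.array([np.cos(ph),np.sin(ph)]);n=np.array([-u[1],u[0]]); f=im.astype(np.float32)
    M=np.array([[proj("top",[*(C+r*u+a*n),z]) for a in s] for r in rs],np.float32)
    p=cv2.remap(f,M[...,0],M[...,1],cv2.INTER_LINEAR).mean(0); return p
E
python3 - <<'E'
from h import *
T=cv2.imread('pics/Tm.png'); im=np.mean([snap("top") for _ in range(3)],0)
s=np.arange(-26,27,1.)
for nm,I,rs,z in(("prong",T,range(162,173,2),128),("now",im,range(162,173,2),128),("hole",im,range(128,143),130)):
    p=profile(I,-1.877,rs,z,s); red=p[:,2]-p[:,1]
    print(nm); print([(int(a),int(r),int(R)) for a,r,R in zip(s,red,p[:,2])])
    if nm=="hole":
        w=np.clip(red-15,0,None); print("centroid s",(w*s).sum()/w.sum())
print(hole(im.astype(np.uint8)),env.read_state()["time_s"])
E
```

```text
prong
[(-26, 26, 76), (-25, 28, 69), (-24, 36, 67), (-23, 47, 71), (-22, 63, 84), (-21, 79, 101), (-20, 95, 121), (-19, 108, 139), (-18, 118, 152), (-17, 125, 161), (-16, 127, 164), (-15, 128, 166), (-14, 128, 166), (-13, 128, 166), (-12, 127, 166), (-11, 125, 164), (-10, 121, 162), (-9, 112, 158), (-8, 98, 150), (-7, 82, 141), (-6, 64, 130), (-5, 49, 120), (-4, 37, 113), (-3, 32, 109), (-2, 29, 106), (-1, 28, 101), (0, 28, 94), (1, 29, 86), (2, 31, 76), (3, 36, 70), (4, 44, 70), (5, 59, 80), (6, 75, 96), (7, 91, 114), (8, 104, 132), (9, 116, 149), (10, 123, 158), (11, 127, 163), (12, 129, 165), (13, 130, 166), (14, 130, 166), (15, 128, 166), (16, 124, 166), (17, 117, 165), (18, 105, 165), (19, 89, 165), (20, 72, 165), (21, 56, 165), (22, 43, 164), (23, 35, 164), (24, 33, 164), (25, 32, 163), (26, 32, 163)]
now
[(-26, 26, 77), (-25, 29, 70), (-24, 37, 68), (-23, 48, 72), (-22, 64, 85), (-21, 81, 103), (-20, 97, 123), (-19, 110, 141), (-18, 120, 155), (-17, 127, 163), (-16, 129, 166), (-15, 130, 168), (-14, 130, 169), (-13, 129, 169), (-12, 129, 168), (-11, 127, 167), (-10, 122, 164),
[... 782 characters left out ...]
 (-11, -5, 165), (-10, -5, 165), (-9, -4, 164), (-8, 0, 163), (-7, 4, 162), (-6, 13, 159), (-5, 28, 156), (-4, 43, 152), (-3, 57, 148), (-2, 68, 143), (-1, 75, 136), (0, 78, 132), (1, 85, 131), (2, 94, 136), (3, 103, 142), (4, 108, 147), (5, 107, 146), (6, 100, 139), (7, 89, 130), (8, 78, 122), (9, 69, 118), (10, 64, 121), (11, 64, 130), (12, 64, 141), (13, 58, 150), (14, 47, 157), (15, 34, 161), (16, 20, 163), (17, 8, 164), (18, 0, 165), (19, -3, 165), (20, -5, 165), (21, -5, 165), (22, -5, 165), (23, -5, 165), (24, -5, 165), (25, -5, 165), (26, -5, 165)]
centroid s 4.881137509574456
(np.float64(-1.8427340383095212), np.float64(-1.8436938587496559), np.float64(134.96505222327812), 54) 9.725
```

```bash
cat >> h.py <<'E'
def off(k=4):
    "tangential offset of hole from slot line, mm"
    im=np.mean([snap("top") for _ in range(k)],0); s=np.arange(-26,27,.5)
    p=profile(im,-1.877,range(128,143),130,s); w=np.clip(p[:,2]-p[:,1]-15,0,None); e=s[(p[:,2]-p[:,1])>34]
    S=env.read_state(); print(round(S["time_s"],3),"centroid",round((w*s).sum()/w.sum(),2),"edges",e.min(),e.max(),"mid",(e.min()+e.max())/2,"tcp",S["tcp_pos"].round(1),"F",S["force"].round(1)); return im
E
python3 - <<'E'
from h import *
for _ in range(4): off(4)
E
```

```text
9.925 centroid 3.98 edges -5.5 13.5 mid 4.0 tcp [654.6  94.2 165.3] F [ 0.1  0.6 -0. ]
10.125 centroid 3.33 edges -6.5 12.5 mid 3.0 tcp [654.7  94.6 165.2] F [-0.5  0.3 -0.6]
10.325 centroid 2.46 edges -7.5 12.0 mid 2.25 tcp [654.7  94.8 165.2] F [ 0.   0.2 -0.8]
10.525 centroid 1.75 edges -8.0 11.0 mid 1.5 tcp [654.7  94.8 165.2] F [ 0.   0.3 -1.4]
```

The plate is still creeping clockwise at about 3.7 mm/s, towards alignment, so I'll touch down gently to stop it there.

Call:
apply_moves:
  rows:
    - {"dx":0,"dy":0,"dz":-0.8,"rx":0,"ry":0,"rz":0,"jaw":-1}
    - {"dx":0,"dy":0,"dz":-0.08,"rx":0,"ry":0,"rz":0,"jaw":-1}
    - {"dx":0,"dy":0,"dz":-0.04,"rx":0,"ry":0,"rz":0,"jaw":-1}
  squeeze: 20

```text
time_s: 10.9
tcp_pos: [654.4, 94.8, 155.6]
eef_rot: [0.984, 0.18, -0.0, -0.0]
force: [0.6, -1.2, 0.0]
finger_gap: 0.003
finger_force: 0.0
```

Call:
apply_moves:
  rows:
    - {"dx":0,"dy":0,"dz":-0.03,"rx":0,"ry":0,"rz":0,"jaw":-1}
  squeeze: 20

```text
time_s: 11.02
tcp_pos: [654.6, 94.8, 155.7]
eef_rot: [0.984, 0.18, -0.0, -0.0]
force: [0.3, -0.4, 0.4]
finger_gap: 0.002
finger_force: 0.0
```

Call:
apply_moves:
  rows:
    - {"dx":0,"dy":0,"dz":-0.03,"rx":0,"ry":0,"rz":0,"jaw":-1}
  squeeze: 20

```text
time_s: 11.15
tcp_pos: [654.7, 94.8, 155.5]
eef_rot: [0.984, 0.18, 0.0, 0.0]
force: [-0.5, -0.7, 0.1]
finger_gap: -0.005
finger_force: 0.3
```

Call:
apply_moves:
  rows:
    - {"dx":0,"dy":0,"dz":-0.03,"rx":0,"ry":0,"rz":0,"jaw":-1}
  squeeze: 20

```text
time_s: 11.28
tcp_pos: [654.8, 94.8, 155.3]
eef_rot: [0.984, 0.18, 0.0, 0.0]
force: [-0.4, 0.5, 1.0]
finger_gap: 0.001
finger_force: 0.6
```

Run:
```python
from h import *
off(3)
```

```text
11.425 centroid 0.16 edges -9.5 10.0 mid 0.25 tcp [654.8  94.8 155.4] F [ 0.2 -0.5  0.4]
```

Run:
```python
from h import *
off(3);off(3)
```

```text
11.575 centroid 0.31 edges -9.5 10.0 mid 0.25 tcp [654.8  94.8 155.3] F [-0.4  0.7  2.1]
11.725 centroid 0.34 edges -9.5 10.0 mid 0.25 tcp [654.9  94.8 155.3] F [ 0.3 -0.4  1.8]
```

Call:
apply_moves:
  rows:
    - {"dx":0,"dy":0,"dz":0.03,"rx":0,"ry":0,"rz":0,"jaw":-1}
    - {"dx":0,"dy":0,"dz":0.05,"rx":0,"ry":0,"rz":0,"jaw":-1}
    - {"dx":0,"dy":0,"dz":0.3,"rx":0,"ry":0,"rz":0,"jaw":-1}
  squeeze: 20

```text
time_s: 12.1
tcp_pos: [654.3, 94.8, 158.4]
eef_rot: [0.984, 0.18, -0.001, -0.0]
force: [-0.2, 0.1, 0.4]
finger_gap: 0.002
finger_force: 0.0
```

Run:
```python
from h import *
for _ in range(4): off(4)
```

```text
12.3 centroid 0.92 edges -8.5 10.5 mid 1.0 tcp [654.7  94.8 158.9] F [ 0.3 -0.3  0.1]
12.5 centroid 0.95 edges -8.5 10.5 mid 1.0 tcp [654.6  94.8 158.8] F [-0.1 -0.1 -0. ]
12.7 centroid 0.91 edges -8.5 10.0 mid 0.75 tcp [654.7  94.8 158.9] F [-0.2 -0.1  0.1]
12.9 centroid 0.91 edges -8.5 10.0 mid 0.75 tcp [654.7  94.8 158.9] F [-0.2  0.3 -0.1]
```

The plate stands still and untouched, 0.9 mm off the slot line. Next I'll locate the pin by triangulating it from both views.

Run:
```python
from h import *
S=cv2.imread('pics/Sm.png');T=cv2.imread('pics/Tm.png')
def cap(I,b):
    h=cv2.cvtColor(I,cv2.COLOR_BGR2HSV);m=((h[...,1]<70)&(h[...,2]>110)).astype(np.uint8);k=np.zeros_like(m);k[b[1]:b[3],b[0]:b[2]]=1;return blobs(m*k)
print(cap(T,(207,208,228,226)),cap(S,(408,232,430,252)))
print(cv2.cvtColor(S[234:256,408:430],cv2.COLOR_BGR2HSV)[...,1])
S2=snap("scene");T2=snap("top"); print(cap(T2,(207,208,228,226)),cap(S2,(408,232,430,252)))
o=np.zeros((500,800,3),np.uint8);o[:,:400]=cv2.resize(T2[195:245,195:235],(400,500),interpolation=2);o[:,400:]=cv2.resize(S2[225:275,400:440],(400,500),interpolation=2);cv2.imwrite('pics/p.png',o)
```

```text
[(np.int32(81), [214.5, 216.3], [210, 212, 10, 10])] [(np.int32(63), [418.0, 241.2], [413, 238, 11, 8])]
[[115 114 114 112 107 102  99  98  96  98  97  95  96  99 102 106 106 106
  105 104 104 107]
 [120 115 115 109 103 101  99  97  97  97  97  97  98 102 105 106 106 106
  104 104 105 107]
 [122 118 111 105 100 101 101 100  96  95  96  96  99 102 106 104 105 105
  103 105 105 108]
 [121 115 108 103 101 100  97  94  85  83  83  88  96 104 106 107 107 104
  104 105 106 108]
 [114 109 104 102 103  96  84  66  56  52  54  64  79  90 100 105 105 105
  104 106 108 110]
 [109 103 103 103  99  83  55  33  21  20  22  29  44  58  79 100 105 105
  103 106 109 111]
 [104 101 101 101  95  66  30  12  10   8   8  11  17  26  50  83 102 105
  106 108 110 112]
 [ 98 100 101 103  94  58  19   7   7   8   9   7   8  11  28  58  92 104
  108 110 111 111]
 [ 95  96  98 100  96  63  18   9  10   9   9   9   8  10  16  45  84 104
  110 111 111 111]
 [ 90  91  94  95 100  82  29  21  20  18  12  10   8  12  23  52  88 105
  110 110 110 109]
 [ 90  91  92  94  98 106  73  50  47  34  21  14  16  24  47  83
[... 456 characters left out ...]
3 104  92  93  92
   92  93  95  98]
 [ 92  93 103 113 108 108 115 142 166 178 182 177 150 114 100  94  91  92
   92  91  92  91]
 [ 95  97 106 113 105  70  58  74  92 116 118 127 112 106  95  92  93  92
   91  91  92  91]
 [101 100 105 113 108  85  52  43  45  50  61  83  98  98  96  93  93  94
   93  92  92  91]
 [101 104 104 106 107 103  92  78  64  62  67  82  94  98  97  95  94  95
   94  93  93  92]
 [106 103 103 105 107 106 104  97  93  88  89  93  95  94  94  93  94  96
   94  94  94  94]
 [106 105 105 103 105 104 103 100  99  97  95  92  92  90  91  91  93  93
   94  94  95  96]]
[(np.int32(81), [214.5, 216.3], [210, 212, 10, 10])] [(np.int32(67), [418.0, 241.4], [413, 238, 11, 8])]
```

View pics/p.png

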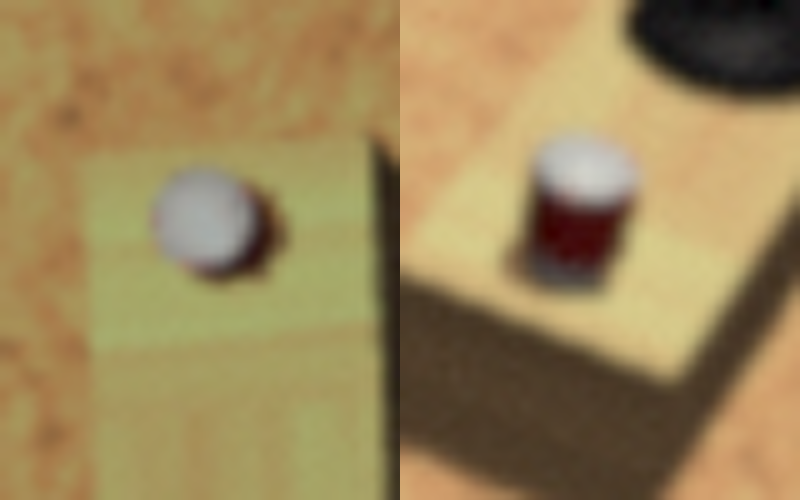

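The top view shows the pale knob cap at (214.5,216.3). The scene view shows it at (418,241.3), with the red knob and grey collar below it.

Run:
```python
from h import *
for z in(85,91.5,98): print(z,ray("top",(214.5,216.3),z).round(1),ray("scene",(418,241.3),z).round(1))
# slot point & hole from both
a=-1.877;print("slot",C+135*np.array([np.cos(a),np.sin(a)]))
# block corners (px from crop)
for p in((203.5,211),(231.5,209)): print(ray("top",p,55).round(1))
# ground truth check of camera: tool tip vs. picture not needed
T=cv2.imread('pics/Tm.png');S=cv2.imread('pics/Sm.png');h=cv2.cvtColor(S,cv2.COLOR_BGR2HSV);m=((h[...,1]<60)&(h[...,2]>150)).astype(np.uint8);k=np.zeros_like(m);k[170:250,240:375]=1
c=max(cv2.findContours(m*k,0,1)[0],key=cv2.contourArea);hu=cv2.convexHull(c)[:,0];P=np.array([ray("scene",p,130)[:2] for p in hu]);print(P.min(0),P.max(0),(P.min(0)+P.max(0))/2)
```

```text
85 [504.7 332.5  85. ] [501.3 333.1  85. ]
91.5 [503.6 331.   91.5] [509.2 336.1  91.5]
98 [502.4 329.5  98. ] [517.1 339.1  98. ]
slot [555.70545455 -69.62044892]
[524.2 369.2  55. ]
[529.6 295.8  55. ]
[445.26456908 -88.0183842 ] [742.95753065 210.68022316] [594.11104986  61.33091948]
```

Call:
apply_moves:
  rows:
    - {"dx":0,"dy":0,"dz":3,"rx":0,"ry":0,"rz":0,"jaw":-1}
    - {"dx":-3.0,"dy":4.73,"dz":0,"rx":0,"ry":0,"rz":0,"jaw":-1}
    - {"dx":-3.0,"dy":4.73,"dz":0,"rx":0,"ry":0,"rz":0,"jaw":0.3}
    - {"dx":-3.0,"dy":4.73,"dz":0,"rx":0,"ry":0,"rz":0,"jaw":0.3}
    - {"dx":-3.0,"dy":4.73,"dz":0,"rx":0,"ry":0,"rz":0,"jaw":0.3}
  squeeze: 30

```text
time_s: 13.62
tcp_pos: [535.5, 280.5, 189.1]
eef_rot: [0.983, 0.186, -0.0, -0.002]
force: [0.9, -0.4, 0.6]
finger_gap: 0.634
finger_force: 0.0
```

Call:
apply_moves:
  rows:
    - {"dx":-3.07,"dy":4.75,"dz":0,"rx":0,"ry":0,"rz":0,"jaw":0.3}
    - {"dx":0,"dy":0,"dz":-3,"rx":0,"ry":0,"rz":0,"jaw":0.3}
    - {"dx":0,"dy":0,"dz":0,"rx":0,"ry":0,"rz":0,"jaw":0.3}
    - {"dx":0,"dy":0,"dz":0,"rx":0,"ry":0,"rz":0,"jaw":0.3}
  squeeze: 30

```text
time_s: 14.12
tcp_pos: [516.6, 303.0, 159.4]
eef_rot: [0.979, 0.205, -0.002, -0.011]
force: [0.5, -0.0, 0.0]
finger_gap: 0.651
finger_force: 0.0
```

Run:
```python
from h import *
s=env.read_state();t=s["tcp_pos"];print(t,s["finger_gap"]); S=snap("scene");T=snap("top")
# where fingertips and a plumb line under the TCP should appear, vs knob cap
for z in(t[2]-25,91.5): print(z,proj("scene",[t[0],t[1],z]),proj("top",[t[0],t[1],z]))
try: print(off(3) is not None)
except Exception as e: print(e)
cv2.imwrite('pics/g.png',cv2.resize(S[150:290,340:500],(800,600)[::1],interpolation=2))
```

```text
[516.56571226 302.99630012 159.43756837] 0.6508855066544819
134.43756837488445 [406.88565463 223.45935624] [222.09007288 208.08488551]
91.5 [404.56792831 237.32533261] [225.68548752 211.29463536]
14.375 centroid 0.91 edges -8.5 10.5 mid 1.0 tcp [517.  303.1 159.8] F [ 1.  -0.2  0.3]
True
```

View pics/g.png

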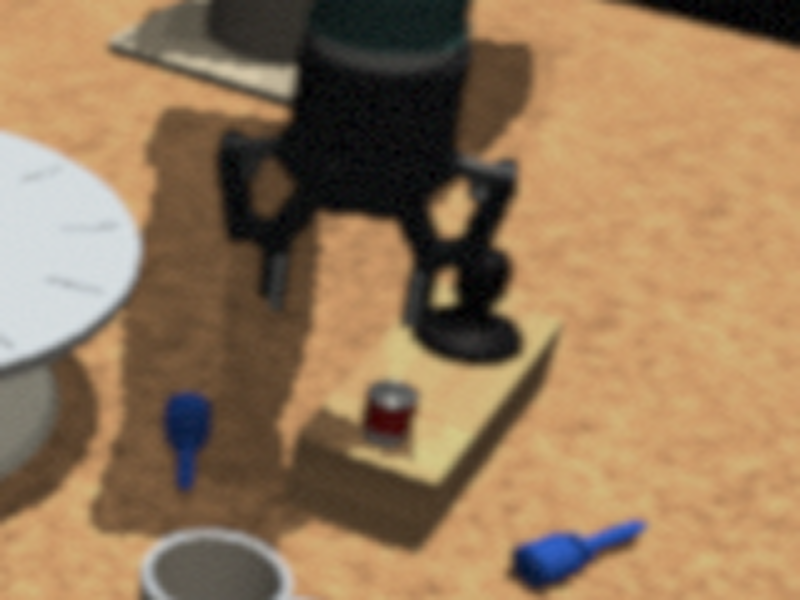

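The gripper is above and short of the knob (crop 390,410), and the plate still stands at +0.9 mm. The move stopped short, so I'll check the joints.

Run:
```python
from h import *
s=env.read_state();print(s["joint_pos"].round(3),s["joint_velocities"].round(3),s["eef_rot"].round(4),s["tcp_pos"])
```

```text
[ 0.412  0.295 -0.213  1.061  0.023  3.141] [-0.     0.002 -0.005 -0.001 -0.001 -0.002] [ 0.9787  0.205  -0.0018 -0.0115] [517.0218064  303.07016739 159.84691877]
```

```bash
cat >> h.py <<'E'
def tilt():
    from scipy.spatial.transform import Rotation as Ro
    q=env.read_state()["eef_rot"];R=Ro.from_quat(q).as_matrix();z=R[:,2];print("level rotvec deg",np.degrees(np.cross(z,[0,0,-1])).round(2),"tool y yaw deg",np.degrees(np.arctan2(R[1,1],R[0,1])).round(1))
E
python3 -c "
from h import *
tilt()"
```

```text
level rotvec deg [-1.25 -0.47 -0.  ] tool y yaw deg -66.3
```

Call:
apply_moves:
  rows:
    - {"dx":0,"dy":0,"dz":1,"rx":0,"ry":0,"rz":10,"jaw":0.3}
    - {"dx":0,"dy":0,"dz":0,"rx":0,"ry":0,"rz":10,"jaw":0.3}
    - {"dx":0,"dy":0,"dz":0,"rx":0,"ry":0,"rz":10,"jaw":0.3}
    - {"dx":0,"dy":0,"dz":0,"rx":0,"ry":0,"rz":10,"jaw":0.3}
    - {"dx":0,"dy":0,"dz":0,"rx":0,"ry":0,"rz":0,"jaw":0.3}
  squeeze: 30

```text
time_s: 15.0
tcp_pos: [516.6, 303.1, 169.3]
eef_rot: [0.85, 0.527, -0.006, -0.01]
force: [1.0, -0.1, 0.2]
finger_gap: 0.651
finger_force: 0.0
```

```bash
python3 -c "
from h import *
tilt();s=env.read_state();print(s['tcp_pos'],s['joint_pos'].round(2))"
```

```text
level rotvec deg [-0.59 -1.16 -0.  ] tool y yaw deg -26.4
[516.57765509 303.10554946 169.3421742 ] [ 0.41  0.3  -0.19  1.1   0.02  2.45]
```

Call:
apply_moves:
  rows:
    - {"dx":-1.26,"dy":2.84,"dz":0,"rx":-0.6,"ry":-1.16,"rz":0,"jaw":0.3}
    - {"dx":0,"dy":0,"dz":-2.5,"rx":0,"ry":0,"rz":0,"jaw":0.3}
    - {"dx":0,"dy":0,"dz":-1.6,"rx":0,"ry":0,"rz":0,"jaw":0.3}
    - {"dx":0,"dy":0,"dz":0,"rx":0,"ry":0,"rz":0,"jaw":0.3}
  squeeze: 30

```text
time_s: 15.5
tcp_pos: [502.3, 330.6, 126.2]
eef_rot: [0.85, 0.527, -0.002, -0.0]
force: [-0.3, 0.4, 0.8]
finger_gap: 0.65
finger_force: 0.0
```

Run:
```python
from h import *
tilt();s=env.read_state();print(s['tcp_pos'],s['joint_pos'].round(2));S=snap("scene")
cv2.imwrite('pics/g2.png',cv2.resize(S[195:275,370:470],(750,600),interpolation=2))
```

```text
level rotvec deg [ 0.13 -0.24  0.  ] tool y yaw deg -26.4
[502.344956   330.59748554 126.1980759 ] [ 0.47  0.33 -0.24  1.   -0.    2.51]
```

View pics/g2.png

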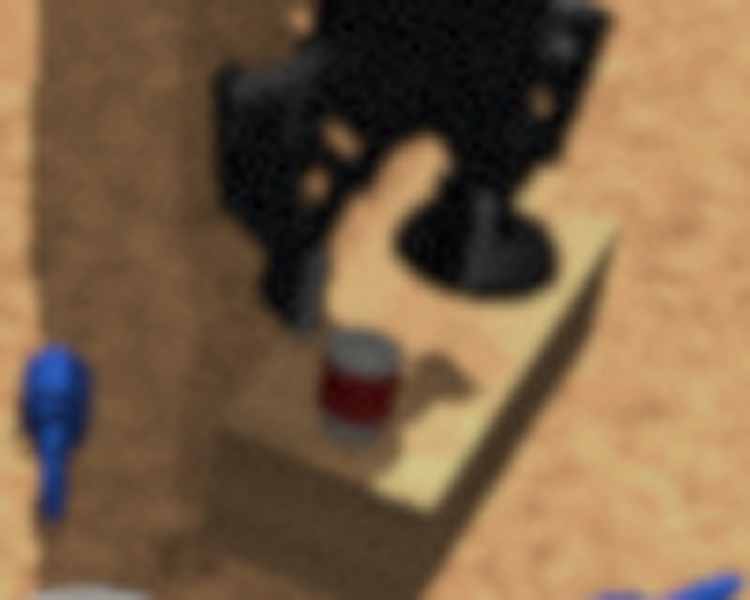

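The left fingertip is at crop (300,325) and the right one at about (480,260), in front of the tamper foot. They straddle the knob at (360,375), so I'll go down and close lightly.

Call:
apply_moves:
  rows:
    - {"dx":0.12,"dy":0.05,"dz":-1.7,"rx":0,"ry":0,"rz":0,"jaw":0.3}
    - {"dx":0,"dy":0,"dz":-1.4,"rx":0,"ry":0,"rz":0,"jaw":0.3}
    - {"dx":0,"dy":0,"dz":-0.6,"rx":0,"ry":0,"rz":0,"jaw":0.3}
    - {"dx":0,"dy":0,"dz":0,"rx":0,"ry":0,"rz":0,"jaw":0.0}
  squeeze: 25

```text
time_s: 16.05
tcp_pos: [504.2, 331.7, 90.0]
eef_rot: [0.849, 0.528, -0.001, -0.0]
force: [0.4, 0.6, 0.6]
finger_gap: 0.5
finger_force: 0.0
```

Call:
apply_moves:
  rows:
    - {"dx":0,"dy":0,"dz":0,"rx":0,"ry":0,"rz":0,"jaw":-0.2}
    - {"dx":0,"dy":0,"dz":0,"rx":0,"ry":0,"rz":0,"jaw":-0.3}
  squeeze: 25

```text
time_s: 16.3
tcp_pos: [505.2, 332.3, 91.5]
eef_rot: [0.849, 0.528, 0.0, 0.0]
force: [-0.3, -0.1, 0.4]
finger_gap: 0.347
finger_force: 0.0
```

Call:
apply_moves:
  rows:
    - {"dx":0,"dy":0,"dz":0,"rx":0,"ry":0,"rz":0,"jaw":-0.36}
    - {"dx":0,"dy":0,"dz":0,"rx":0,"ry":0,"rz":0,"jaw":-0.36}
  squeeze: 25

```text
time_s: 16.55
tcp_pos: [504.9, 332.2, 91.2]
eef_rot: [0.849, 0.528, -0.0, -0.0]
force: [-0.8, 1.2, -0.4]
finger_gap: 0.32
finger_force: 0.2
```

Call:
apply_moves:
  rows:
    - {"dx":0,"dy":0,"dz":0,"rx":0,"ry":0,"rz":0,"jaw":-1}
    - {"dx":0,"dy":0,"dz":0,"rx":0,"ry":0,"rz":0,"jaw":-1}
  squeeze: 25

```text
time_s: 16.8
tcp_pos: [504.9, 332.2, 91.3]
eef_rot: [0.849, 0.528, -0.0, -0.0]
force: [-1.4, -0.1, 2.5]
finger_gap: 0.292
finger_force: 24.7
```

Run:
```python
from h import *
for _ in range(4):
    snap("top");s=env.read_state();print(s["tcp_pos"].round(1),s["force"].round(1),s["ft_torque"].round(2),s["finger_gap"].round(3),s["finger_force"])
tilt()
```

```text
Traceback (most recent call last):
AttributeError: 'float' object has no attribute 'round'
```

Gripped on the knob (24.7 N). Lifting straight up.

Call:
apply_moves:
  rows:
    - {"dx":0,"dy":0,"dz":0.5,"rx":0,"ry":0,"rz":0,"jaw":-1}
    - {"dx":0,"dy":0,"dz":1.5,"rx":0,"ry":0,"rz":0,"jaw":-1}
    - {"dx":0,"dy":0,"dz":2.5,"rx":0,"ry":0,"rz":0,"jaw":-1}
    - {"dx":0,"dy":0,"dz":3,"rx":0,"ry":0,"rz":0,"jaw":-1}
    - {"dx":0,"dy":0,"dz":3,"rx":0,"ry":0,"rz":0,"jaw":-1}
  squeeze: 30

```text
time_s: 17.48
tcp_pos: [504.8, 331.9, 197.7]
eef_rot: [0.849, 0.528, -0.0, 0.0]
force: [-0.5, -0.5, -1.5]
finger_gap: 0.294
finger_force: 29.5
```

Call:
apply_moves:
  rows:
    - {"dx":0,"dy":0,"dz":3,"rx":0,"ry":0,"rz":0,"jaw":-1}
    - {"dx":0,"dy":0,"dz":1,"rx":0,"ry":0,"rz":0,"jaw":-1}
    - {"dx":0,"dy":0,"dz":0,"rx":0,"ry":0,"rz":0,"jaw":-1}
  squeeze: 30

```text
time_s: 17.85
tcp_pos: [505.2, 332.1, 236.7]
eef_rot: [0.849, 0.528, 0.0, 0.0]
force: [0.4, -0.4, -1.4]
finger_gap: 0.295
finger_force: 29.5
```

Run:
```python
from h import *
im=off(3); tilt(); s=env.read_state();print(s["finger_gap"],s["finger_force"],s["joint_pos"].round(2))
S=snap("scene"); p=proj("scene",[505,332,200]).astype(int);print(p)
cv2.imwrite('pics/l.png',cv2.resize(S[max(p[1]-50,0):p[1]+50,p[0]-40:p[0]+40],(480,600),interpolation=2))
```

```text
18.0 centroid 0.91 edges -8.5 10.5 mid 1.0 tcp [503.9 331.5 234.3] F [-0.6 -1.  -0. ]
level rotvec deg [ 0.11 -0.19  0.  ] tool y yaw deg -26.3
0.2915060526666024 29.503078758716583 [ 0.47  0.25 -0.1   1.22 -0.    2.5 ]
[424 203]
```

View pics/l.png

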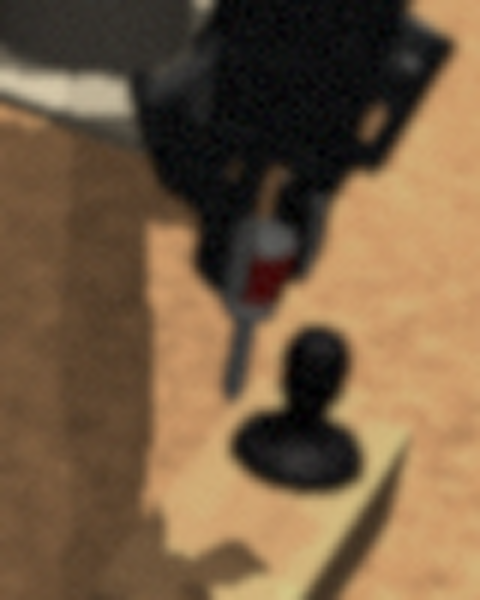

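The pin is held upright, with its cap at crop (270,240) and its tip at (233,395). The plate hasn't moved (+0.9 mm). Next I'll carry the pin over to the slot.

Call:
apply_moves:
  rows:
    - {"dx":0.4,"dy":-3,"dz":0,"rx":0,"ry":0,"rz":0,"jaw":-1}
    - {"dx":0.75,"dy":-5.7,"dz":0,"rx":0,"ry":0,"rz":0,"jaw":-1}
    - {"dx":0.75,"dy":-5.7,"dz":0,"rx":0,"ry":0,"rz":0,"jaw":-1}
    - {"dx":0.75,"dy":-5.7,"dz":0,"rx":0,"ry":0,"rz":0,"jaw":-1}
    - {"dx":0.75,"dy":-5.7,"dz":0,"rx":0,"ry":0,"rz":0,"jaw":-1}
  squeeze: 30

```text
time_s: 18.68
tcp_pos: [538.1, 72.3, 234.7]
eef_rot: [0.849, 0.528, -0.001, -0.0]
force: [1.3, 0.4, -1.8]
finger_gap: 0.296
finger_force: 29.6
```

Call:
apply_moves:
  rows:
    - {"dx":0.75,"dy":-5.7,"dz":0,"rx":0,"ry":0,"rz":0,"jaw":-1}
    - {"dx":0.75,"dy":-5.7,"dz":0,"rx":0,"ry":0,"rz":0,"jaw":-1}
    - {"dx":0.35,"dy":-2.85,"dz":0,"rx":0,"ry":0,"rz":0,"jaw":-1}
    - {"dx":0,"dy":0,"dz":0,"rx":0,"ry":0,"rz":0,"jaw":-1}
    - {"dx":0,"dy":0,"dz":0,"rx":0,"ry":0,"rz":0,"jaw":-1}
  squeeze: 30

```text
time_s: 19.3
tcp_pos: [556.6, -67.8, 235.0]
eef_rot: [0.849, 0.528, -0.001, -0.001]
force: [-0.0, 0.1, -0.2]
finger_gap: 0.292
finger_force: 29.6
```

Run:
```python
from h import *
P=[];F=[]
for i in range(4):
    S=snap("scene");s=env.read_state();P.append(s["tcp_pos"]);F.append(s["force"])
print(s["time_s"],np.mean(P,0).round(2),np.std(P,0).round(2),np.mean(F,0).round(2));tilt()
T=snap("top");print(hole(T),s["joint_pos"].round(2))
# scene: predicted pixels of pin axis and the hole
t=np.mean(P,0);print([proj("scene",[t[0],t[1],t[2]-d]).round(1).tolist() for d in(6,36,60,81)],"hole",proj("scene",[556.2,-69.8,130]).round(1))
m=redmask(S);print(blobs(m,3))
cv2.imwrite('pics/s3.png',S);cv2.imwrite('pics/t3.png',T)
g=cv2.cvtColor(S,cv2.COLOR_BGR2GRAY);v0=int(proj("scene",[t[0],t[1],t[2]-45])[1]);u0=int(proj("scene",[t[0],t[1],t[2]-60])[0])
print(v0,u0-14);print(g[v0-2:v0+26,u0-14:u0+15])
```

```text
19.5 [556.88 -67.29 235.5 ] [0.13 0.08 0.19] [ 0.16  0.6  -0.12]
level rotvec deg [ 0.01 -0.07  0.  ] tool y yaw deg -26.2
None [-0.24  0.18 -0.2   1.2  -0.    1.79]
[[282.7, 149.9], [283.1, 159.7], [283.4, 167.4], [283.7, 173.9]] hole [283.5 181. ]
[(np.int32(45), [578.5, 67.0], [569, 65, 20, 5]), (np.int32(240), [247.6, 145.9], [237, 140, 22, 13]), (np.int32(25), [283.8, 155.6], [282, 153, 6, 6]), (np.int32(8), [283.1, 176.8], [282, 176, 4, 3]), (np.int32(8), [275.0, 179.0], [274, 178, 4, 3])]
162 269
[[166 165 166 163 166 164 166 162 161 159 150 122  93  76  73  69  71  83
  114 141 161 167 167 167 165 166 165 170 168]
 [166 165 163 163 164 165 167 166 164 166 158 140 117  93  74  69  78 104
  132 154 162 165 165 166 167 167 165 166 167]
 [165 166 164 165 164 165 165 165 167 169 165 157 142 112  78  69  90 127
  149 158 165 165 168 166 167 165 166 165 168]
 [168 167 168 168 166 167 166 167 167 167 165 165 152 125  84  68  94 131
  156 161 165 167 168 167 166 165 165 167 165]
 [170 170 172 171 171 170 169 167 165 167 166 164 155 126  88  69  92 130
  154 162 166 167 168 167 166 162
[... 2097 characters left out ...]
 94  98 103 101 101  98  85  74  73  73  71  61
   60  78 103 125 149 156 170 188 198 203 210]
 [169 161 145 125 104 102 111 115 112 107 103 102  96  86  84  86  81  73
   63  81 113 158 187 199 202 211 214 215 217]
 [151 141 130 119 115 113 116 123 119 118 112 110 106 102  97 100 100  95
   91  97 129 173 202 213 214 216 216 216 216]
 [135 127 123 119 119 122 123 124 125 122 121 118 115 112 112 114 122 127
  131 132 137 161 190 208 216 217 216 216 215]
 [125 124 122 124 124 124 125 124 123 124 124 125 129 128 130 134 145 163
  173 177 161 151 166 189 204 212 215 216 216]
 [125 124 122 123 123 124 123 128 132 131 133 138 147 159 166 166 178 195
  204 207 193 172 151 157 178 200 212 217 216]]
```

In the scene view the shank is at column 284.2 and the predicted hole is at about 284.0, so they agree to about 1 mm. I'll trim the position and go down to just above the plate.

Call:
apply_moves:
  rows:
    - {"dx":0.06,"dy":-0.13,"dz":-0.8,"rx":0,"ry":0,"rz":0,"jaw":-1}
    - {"dx":0,"dy":0,"dz":-0.7,"rx":0,"ry":0,"rz":0,"jaw":-1}
    - {"dx":0,"dy":0,"dz":-0.4,"rx":0,"ry":0,"rz":0,"jaw":-1}
    - {"dx":0,"dy":0,"dz":0,"rx":0,"ry":0,"rz":0,"jaw":-1}
  squeeze: 30

```text
time_s: 20.05
tcp_pos: [557.4, -69.7, 216.2]
eef_rot: [0.849, 0.528, -0.001, -0.0]
force: [-0.5, -0.1, -0.1]
finger_gap: 0.294
finger_force: 29.6
```

```bash
cat >> h.py <<'E'
def chk(k=4):
    P=[];F=[]
    for i in range(k): S=snap("scene");s=env.read_state();P.append(s["tcp_pos"]);F.append(s["force"])
    print(s["time_s"],"tcp",np.mean(P,0).round(2),"F",np.mean(F,0).round(2),"gap",round(s["finger_gap"],3)); return S
E
python3 - <<'E'
from h import *
S=chk();g=cv2.cvtColor(S,cv2.COLOR_BGR2GRAY);print(g[168:192,272:300]);print(S[168:192,272:300,2].astype(int)-S[168:192,272:300,1])
E
```

```text
20.25 tcp [557.92 -69.84 216.94] F [-0.02 -0.2  -0.6 ] gap 0.293
[[167 164 164 163 164 163 162 158 150 129  88  68  78 113 144 160 163 163
  160 160 163 166 169 167 164 165 164 165]
 [165 162 161 162 164 163 163 163 159 138  95  65  84 123 154 164 168 164
  162 163 164 167 169 164 162 162 162 161]
 [163 161 158 160 164 164 163 163 159 143  98  69  86 125 157 171 168 165
  165 164 164 165 163 163 160 161 162 162]
 [170 165 166 166 165 165 164 164 160 143  99  70  80 120 156 165 166 164
  164 160 161 161 160 159 162 165 167 166]
 [170 169 169 168 170 169 164 163 159 144 103  69  76 116 150 160 161 160
  160 159 159 161 159 164 167 168 167 166]
 [170 167 171 172 171 168 167 162 155 138 100  68  76 111 147 159 160 160
  159 158 160 160 162 166 170 169 169 165]
 [166 169 169 169 165 165 162 157 148 126  90  66  73 113 147 160 161 162
  161 163 159 161 164 168 170 171 170 167]
 [164 165 163 163 162 158 156 149 131 101  71  61  72 104 142 161 165 161
  161 162 160 161 162 163 162 161 161 155]
 [155 151 146 145 148 155 156 143 112  74  52  53  62  85 120 148 161 160
  157 152 151 147 145 140
[... 3210 characters left out ...]
1  3  2  2  3  5  4  5  6  8  9 14 24 40 40 21  4 -5 -5 -6 -6
  -6 -7 -6 -8]
 [ 2  1  3  2  3  3  1  4  1  3  2  3  1  1  3  7 31 60 52 23  4 -6 -8 -8
  -7 -7 -7 -7]
 [ 1  2  3  3  3  2  2  3  2  0  1  1 -1 -4 -5 -4 10 42 70 58 29  6 -2 -7
  -8 -7 -7 -7]
 [ 3  3  1  2  2  1  0  3 -1 -2 -3 -3 -4 -4 -7 -6 -3 15 47 75 67 39 13 -2
  -7 -7 -7 -6]
 [ 3  1  1  0 -2 -3 -3 -5 -4 -7 -6 -5 -7 -7 -8 -8 -7 -2 16 46 76 73 42 13
  -3 -7 -7 -8]
 [-2 -3 -2 -4 -7 -6 -6 -5 -5 -6 -6 -8 -6 -7 -7 -8 -8 -7 -3 12 40 65 57 22
  -1 -7 -7 -9]
 [-4 -6 -6 -7 -6 -7 -6 -6 -7 -7 -6 -7 -7 -6 -7 -7 -7 -6 -7 -3  9 25 27 11
  -3 -6 -7 -6]
 [-6 -7 -7 -8 -7 -7 -6 -7 -7 -7 -8 -8 -9 -7 -6 -7 -8 -7 -8 -6 -4  1  0 -3
  -6 -8 -7 -7]]
```

The red ring around the pin is visible in the scene view, spanning columns 280.7 to 288.2 with its centre at about 284.4. The shank is at 283.3, so I'll shift slightly towards it.

Call:
apply_moves:
  rows:
    - {"dx":-0.1,"dy":0.18,"dz":0,"rx":0,"ry":0,"rz":0,"jaw":-1}
    - {"dx":0,"dy":0,"dz":0,"rx":0,"ry":0,"rz":0,"jaw":-1}
    - {"dx":0,"dy":0,"dz":0,"rx":0,"ry":0,"rz":0,"jaw":-1}
  squeeze: 30

```text
time_s: 20.62
tcp_pos: [556.9, -68.0, 217.0]
eef_rot: [0.849, 0.528, -0.0, 0.0]
force: [-0.5, 0.9, -1.1]
finger_gap: 0.293
finger_force: 29.6
```

```bash
cat >> h.py <<'E'
def fit(S):
    g=cv2.cvtColor(S,cv2.COLOR_BGR2GRAY).astype(float);x=np.arange(276,294)
    for v in(169,171,173):
        d=np.clip(155-g[v,276:294],0,None);d[(x<279)|(x>289)]=0;print("shank",v,round((d*x).sum()/d.sum(),2),end=" ")
    red=S[...,2].astype(int)-S[...,1]
    for v in(180,181,182,183): print(v,red[v,278:292].tolist())
E
python3 - <<'E'
from h import *
S=chk(5);fit(S);S=chk(3)
E
```

```text
20.875 tcp [556.89 -67.98 216.95] F [-0.   -0.14 -0.79] gap 0.293
shank 169 283.83 shank 171 284.11 shank 173 284.25 180 [24, 23, 21, 21, 29, 25, 12, 11, 20, 23, 16, 5, 3, 2]
181 [8, 9, 11, 21, 28, 19, 10, 9, 24, 31, 22, 7, 3, 2]
182 [3, 4, 8, 18, 25, 21, 15, 18, 30, 41, 26, 9, 2, 0]
183 [3, 1, 3, 9, 14, 13, 15, 20, 32, 42, 33, 21, 8, 1]
21.025 tcp [556.86 -67.99 216.9 ] F [ 0.18  0.11 -0.31] gap 0.292
```

The shank (284.2) is now centred on the ring (peaks at 282 and 287). I'll descend in small steps and watch the force.

Call:
apply_moves:
  rows:
    - {"dx":0,"dy":0,"dz":-0.25,"rx":0,"ry":0,"rz":0,"jaw":-1}
    - {"dx":0,"dy":0,"dz":-0.1,"rx":0,"ry":0,"rz":0,"jaw":-1}
    - {"dx":0,"dy":0,"dz":-0.1,"rx":0,"ry":0,"rz":0,"jaw":-1}
  squeeze: 30

```text
time_s: 21.4
tcp_pos: [556.8, -67.9, 212.2]
eef_rot: [0.849, 0.528, -0.001, -0.0]
force: [0.1, 0.0, -0.9]
finger_gap: 0.287
finger_force: 29.6
```

Call:
apply_moves:
  rows:
    - {"dx":0,"dy":0,"dz":-0.1,"rx":0,"ry":0,"rz":0,"jaw":-1}
    - {"dx":0,"dy":0,"dz":-0.06,"rx":0,"ry":0,"rz":0,"jaw":-1}
  squeeze: 30

```text
time_s: 21.65
tcp_pos: [556.8, -68.0, 210.7]
eef_rot: [0.849, 0.528, -0.001, -0.0]
force: [0.3, 0.1, 0.4]
finger_gap: 0.292
finger_force: 29.6
```

Run:
```python
from h import *
S=chk(4)
```

```text
21.85 tcp [556.85 -67.97 210.75] F [ 0.06 -0.42 -0.61] gap 0.293
```

Call:
apply_moves:
  rows:
    - {"dx":0,"dy":0,"dz":-0.1,"rx":0,"ry":0,"rz":0,"jaw":-1}
    - {"dx":0,"dy":0,"dz":-0.08,"rx":0,"ry":0,"rz":0,"jaw":-1}
  squeeze: 30

```text
time_s: 22.1
tcp_pos: [556.8, -68.0, 209.0]
eef_rot: [0.849, 0.528, -0.0, 0.0]
force: [-0.9, 0.3, -0.2]
finger_gap: 0.292
finger_force: 29.6
```

Call:
apply_moves:
  rows:
    - {"dx":0,"dy":0,"dz":-0.1,"rx":0,"ry":0,"rz":0,"jaw":-1}
    - {"dx":0,"dy":0,"dz":-0.05,"rx":0,"ry":0,"rz":0,"jaw":-1}
  squeeze: 30

```text
time_s: 22.35
tcp_pos: [556.8, -68.0, 207.4]
eef_rot: [0.849, 0.528, -0.001, -0.0]
force: [-0.0, 0.1, 0.0]
finger_gap: 0.291
finger_force: 29.6
```

Run:
```python
from h import *
S=chk(4)
```

```text
22.55 tcp [556.84 -67.97 207.44] F [-0.47 -0.1  -0.97] gap 0.293
```

The tip is inside the hole with no contact. Continuing down.

Call:
apply_moves:
  rows:
    - {"dx":0,"dy":0,"dz":-0.12,"rx":0,"ry":0,"rz":0,"jaw":-1}
    - {"dx":0,"dy":0,"dz":-0.12,"rx":0,"ry":0,"rz":0,"jaw":-1}
    - {"dx":0,"dy":0,"dz":-0.12,"rx":0,"ry":0,"rz":0,"jaw":-1}
  squeeze: 30

```text
time_s: 22.92
tcp_pos: [556.8, -68.0, 203.8]
eef_rot: [0.849, 0.528, -0.001, -0.0]
force: [0.5, 0.8, -1.1]
finger_gap: 0.296
finger_force: 29.6
```

Call:
apply_moves:
  rows:
    - {"dx":0,"dy":0,"dz":-0.12,"rx":0,"ry":0,"rz":0,"jaw":-1}
    - {"dx":0,"dy":0,"dz":-0.12,"rx":0,"ry":0,"rz":0,"jaw":-1}
    - {"dx":0,"dy":0,"dz":-0.12,"rx":0,"ry":0,"rz":0,"jaw":-1}
  squeeze: 30

```text
time_s: 23.3
tcp_pos: [556.9, -68.0, 200.2]
eef_rot: [0.849, 0.528, -0.0, 0.0]
force: [0.3, 0.1, -0.9]
finger_gap: 0.297
finger_force: 29.6
```

Call:
apply_moves:
  rows:
    - {"dx":0,"dy":0,"dz":-0.12,"rx":0,"ry":0,"rz":0,"jaw":-1}
    - {"dx":0,"dy":0,"dz":-0.12,"rx":0,"ry":0,"rz":0,"jaw":-1}
    - {"dx":0,"dy":0,"dz":-0.12,"rx":0,"ry":0,"rz":0,"jaw":-1}
  squeeze: 30

```text
time_s: 23.68
tcp_pos: [556.9, -68.0, 196.6]
eef_rot: [0.849, 0.528, -0.0, 0.0]
force: [-0.3, -0.6, 0.4]
finger_gap: 0.293
finger_force: 29.6
```

Run:
```python
from h import *
S=chk(4)
```

```text
23.875 tcp [556.79 -67.96 196.57] F [-0.3  -0.06 -0.05] gap 0.293
```

Call:
apply_moves:
  rows:
    - {"dx":0,"dy":0,"dz":-0.1,"rx":0,"ry":0,"rz":0,"jaw":-1}
    - {"dx":0,"dy":0,"dz":-0.1,"rx":0,"ry":0,"rz":0,"jaw":-1}
    - {"dx":0,"dy":0,"dz":-0.1,"rx":0,"ry":0,"rz":0,"jaw":-1}
  squeeze: 30

```text
time_s: 24.25
tcp_pos: [556.9, -68.0, 193.7]
eef_rot: [0.849, 0.528, -0.0, 0.0]
force: [0.5, 0.5, -0.9]
finger_gap: 0.291
finger_force: 29.6
```

Call:
apply_moves:
  rows:
    - {"dx":0,"dy":0,"dz":-0.08,"rx":0,"ry":0,"rz":0,"jaw":-1}
    - {"dx":0,"dy":0,"dz":-0.08,"rx":0,"ry":0,"rz":0,"jaw":-1}
  squeeze: 30

```text
time_s: 24.5
tcp_pos: [556.9, -68.0, 192.1]
eef_rot: [0.849, 0.528, -0.0, 0.0]
force: [-0.2, 0.6, -0.6]
finger_gap: 0.291
finger_force: 29.6
```

Call:
apply_moves:
  rows:
    - {"dx":0,"dy":0,"dz":-0.08,"rx":0,"ry":0,"rz":0,"jaw":-1}
    - {"dx":0,"dy":0,"dz":-0.08,"rx":0,"ry":0,"rz":0,"jaw":-1}
  squeeze: 30

```text
time_s: 24.75
tcp_pos: [556.9, -68.0, 190.5]
eef_rot: [0.849, 0.528, -0.0, 0.0]
force: [-0.2, 0.3, -0.5]
finger_gap: 0.293
finger_force: 29.6
```

Run:
```python
from h import *
S=chk(4)
```

```text
24.95 tcp [556.8  -67.96 190.42] F [-0.04  0.13 -0.44] gap 0.295
```

Call:
apply_moves:
  rows:
    - {"dx":0,"dy":0,"dz":-0.08,"rx":0,"ry":0,"rz":0,"jaw":-1}
    - {"dx":0,"dy":0,"dz":-0.08,"rx":0,"ry":0,"rz":0,"jaw":-1}
  squeeze: 30

```text
time_s: 25.2
tcp_pos: [556.9, -68.0, 188.9]
eef_rot: [0.849, 0.528, -0.0, 0.0]
force: [-0.5, 0.5, -0.2]
finger_gap: 0.293
finger_force: 29.6
```

Call:
apply_moves:
  rows:
    - {"dx":0,"dy":0,"dz":-0.08,"rx":0,"ry":0,"rz":0,"jaw":-1}
    - {"dx":0,"dy":0,"dz":-0.08,"rx":0,"ry":0,"rz":0,"jaw":-1}
  squeeze: 30

```text
time_s: 25.45
tcp_pos: [556.9, -68.0, 187.3]
eef_rot: [0.849, 0.528, -0.0, 0.0]
force: [0.7, -0.6, -1.1]
finger_gap: 0.29
finger_force: 29.6
```

Call:
apply_moves:
  rows:
    - {"dx":0,"dy":0,"dz":-0.08,"rx":0,"ry":0,"rz":0,"jaw":-1}
    - {"dx":0,"dy":0,"dz":-0.08,"rx":0,"ry":0,"rz":0,"jaw":-1}
  squeeze: 30

```text
time_s: 25.7
tcp_pos: [556.9, -68.0, 185.6]
eef_rot: [0.849, 0.528, -0.0, -0.0]
force: [0.7, 0.2, -0.8]
finger_gap: 0.292
finger_force: 29.6
```

Run:
```python
from h import *
S=chk(4)
```

```text
25.9 tcp [556.81 -67.96 185.61] F [ 0.4  -0.09 -0.76] gap 0.294
```

The tip is in the slot with no load. Continuing towards home at TCP z of about 166.

Call:
apply_moves:
  rows:
    - {"dx":0,"dy":0,"dz":-0.12,"rx":0,"ry":0,"rz":0,"jaw":-1}
    - {"dx":0,"dy":0,"dz":-0.12,"rx":0,"ry":0,"rz":0,"jaw":-1}
    - {"dx":0,"dy":0,"dz":-0.12,"rx":0,"ry":0,"rz":0,"jaw":-1}
    - {"dx":0,"dy":0,"dz":-0.12,"rx":0,"ry":0,"rz":0,"jaw":-1}
  squeeze: 30

```text
time_s: 26.4
tcp_pos: [556.8, -68.0, 180.8]
eef_rot: [0.849, 0.528, -0.0, -0.0]
force: [0.1, 0.3, -1.3]
finger_gap: 0.291
finger_force: 29.6
```

Call:
apply_moves:
  rows:
    - {"dx":0,"dy":0,"dz":-0.12,"rx":0,"ry":0,"rz":0,"jaw":-1}
    - {"dx":0,"dy":0,"dz":-0.12,"rx":0,"ry":0,"rz":0,"jaw":-1}
    - {"dx":0,"dy":0,"dz":-0.12,"rx":0,"ry":0,"rz":0,"jaw":-1}
    - {"dx":0,"dy":0,"dz":-0.12,"rx":0,"ry":0,"rz":0,"jaw":-1}
  squeeze: 30

```text
time_s: 26.9
tcp_pos: [556.9, -68.0, 176.1]
eef_rot: [0.849, 0.528, -0.0, 0.0]
force: [1.0, -0.1, -1.3]
finger_gap: 0.293
finger_force: 29.6
```

Call:
apply_moves:
  rows:
    - {"dx":0,"dy":0,"dz":-0.12,"rx":0,"ry":0,"rz":0,"jaw":-1}
    - {"dx":0,"dy":0,"dz":-0.12,"rx":0,"ry":0,"rz":0,"jaw":-1}
    - {"dx":0,"dy":0,"dz":-0.1,"rx":0,"ry":0,"rz":0,"jaw":-1}
    - {"dx":0,"dy":0,"dz":-0.1,"rx":0,"ry":0,"rz":0,"jaw":-1}
  squeeze: 30

```text
time_s: 27.4
tcp_pos: [556.9, -68.0, 171.6]
eef_rot: [0.849, 0.528, -0.0, 0.0]
force: [-0.5, 0.1, -1.3]
finger_gap: 0.29
finger_force: 29.6
```

Run:
```python
from h import *
S=chk(4)
```

```text
27.6 tcp [556.81 -67.97 171.6 ] F [ 0.22 -0.17 -0.52] gap 0.29
```

Call:
apply_moves:
  rows:
    - {"dx":0,"dy":0,"dz":-0.08,"rx":0,"ry":0,"rz":0,"jaw":-1}
    - {"dx":0,"dy":0,"dz":-0.08,"rx":0,"ry":0,"rz":0,"jaw":-1}
    - {"dx":0,"dy":0,"dz":-0.06,"rx":0,"ry":0,"rz":0,"jaw":-1}
  squeeze: 30

```text
time_s: 27.98
tcp_pos: [556.9, -68.0, 169.5]
eef_rot: [0.849, 0.528, -0.0, 0.0]
force: [-0.0, 0.8, -0.1]
finger_gap: 0.293
finger_force: 29.6
```

Call:
apply_moves:
  rows:
    - {"dx":0,"dy":0,"dz":-0.05,"rx":0,"ry":0,"rz":0,"jaw":-1}
    - {"dx":0,"dy":0,"dz":-0.05,"rx":0,"ry":0,"rz":0,"jaw":-1}
  squeeze: 30

```text
time_s: 28.22
tcp_pos: [556.9, -68.0, 168.5]
eef_rot: [0.849, 0.528, -0.0, 0.0]
force: [-0.2, -0.7, 0.5]
finger_gap: 0.292
finger_force: 29.6
```

Run:
```python
from h import *
S=chk(4)
```

```text
28.425 tcp [556.83 -67.98 168.46] F [ 0.41 -0.12 -0.44] gap 0.29
```

Call:
apply_moves:
  rows:
    - {"dx":0,"dy":0,"dz":-0.05,"rx":0,"ry":0,"rz":0,"jaw":-1}
    - {"dx":0,"dy":0,"dz":-0.05,"rx":0,"ry":0,"rz":0,"jaw":-1}
  squeeze: 30

```text
time_s: 28.68
tcp_pos: [556.9, -68.0, 167.5]
eef_rot: [0.849, 0.528, -0.0, 0.0]
force: [-0.1, 0.1, -0.9]
finger_gap: 0.289
finger_force: 29.6
```

Call:
apply_moves:
  rows:
    - {"dx":0,"dy":0,"dz":-0.05,"rx":0,"ry":0,"rz":0,"jaw":-1}
    - {"dx":0,"dy":0,"dz":0,"rx":0,"ry":0,"rz":0,"jaw":-1}
  squeeze: 30

```text
time_s: 28.92
tcp_pos: [556.8, -68.0, 167.0]
eef_rot: [0.849, 0.528, -0.001, -0.0]
force: [-0.6, -0.0, -1.3]
finger_gap: 0.289
finger_force: 29.6
```

Run:
```python
from h import *
S=chk(4)
```

```text
29.125 tcp [556.86 -67.98 167.  ] F [-0.88  0.05 -0.22] gap 0.287
```

Call:
apply_moves:
  rows:
    - {"dx":0,"dy":0,"dz":-0.05,"rx":0,"ry":0,"rz":0,"jaw":-1}
    - {"dx":0,"dy":0,"dz":-0.03,"rx":0,"ry":0,"rz":0,"jaw":-1}
  squeeze: 30

```text
time_s: 29.38
tcp_pos: [556.9, -68.0, 166.2]
eef_rot: [0.849, 0.528, -0.0, 0.0]
force: [0.0, -0.1, 0.2]
finger_gap: 0.292
finger_force: 29.6
```

Call:
apply_moves:
  rows:
    - {"dx":0,"dy":0,"dz":-0.03,"rx":0,"ry":0,"rz":0,"jaw":-1}
    - {"dx":0,"dy":0,"dz":-0.02,"rx":0,"ry":0,"rz":0,"jaw":-1}
  squeeze: 30

```text
time_s: 29.62
tcp_pos: [557.0, -68.1, 165.9]
eef_rot: [0.849, 0.528, -0.0, 0.0]
force: [-0.8, -0.8, 0.9]
finger_gap: 0.293
finger_force: 29.6
```

Run:
```python
from h import *
S=chk(4)
```

```text
29.825 tcp [557.01 -68.09 165.86] F [-0.07 -0.42  0.34] gap 0.293
```

There is a first light contact (about 0.9 N) at the expected height, so the collar is on the plate. I'll open gently and back straight up.

Call:
apply_moves:
  rows:
    - {"dx":0,"dy":0,"dz":0,"rx":0,"ry":0,"rz":0,"jaw":-0.38}
    - {"dx":0,"dy":0,"dz":0,"rx":0,"ry":0,"rz":0,"jaw":-0.3}
    - {"dx":0,"dy":0,"dz":0,"rx":0,"ry":0,"rz":0,"jaw":-0.1}
    - {"dx":0,"dy":0,"dz":0,"rx":0,"ry":0,"rz":0,"jaw":0.3}
  squeeze: 20

```text
time_s: 30.32
tcp_pos: [556.8, -67.9, 165.7]
eef_rot: [0.849, 0.528, -0.0, 0.0]
force: [-0.2, 0.0, 0.1]
finger_gap: 0.639
finger_force: 0.0
```

Call:
apply_moves:
  rows:
    - {"dx":0,"dy":0,"dz":0,"rx":0,"ry":0,"rz":0,"jaw":0.3}
    - {"dx":0,"dy":0,"dz":2,"rx":0,"ry":0,"rz":0,"jaw":0.3}
    - {"dx":0,"dy":0,"dz":4,"rx":0,"ry":0,"rz":0,"jaw":0.3}
    - {"dx":0,"dy":0,"dz":4,"rx":0,"ry":0,"rz":0,"jaw":0.3}
  squeeze: 20

```text
time_s: 30.82
tcp_pos: [556.5, -67.9, 266.4]
eef_rot: [0.849, 0.528, -0.001, -0.0]
force: [0.8, 0.3, 0.3]
finger_gap: 0.652
finger_force: 0.0
```

Call:
apply_moves:
  rows:
    - {"dx":0,"dy":5,"dz":0,"rx":0,"ry":0,"rz":0,"jaw":0.3}
    - {"dx":0,"dy":5.5,"dz":0,"rx":0,"ry":0,"rz":0,"jaw":0.3}
    - {"dx":0,"dy":5.5,"dz":0,"rx":0,"ry":0,"rz":0,"jaw":0.3}
    - {"dx":0,"dy":4,"dz":0,"rx":0,"ry":0,"rz":0,"jaw":0.3}
    - {"dx":0,"dy":0,"dz":0,"rx":0,"ry":0,"rz":0,"jaw":0.3}
  squeeze: 20

```text
time_s: 31.45
tcp_pos: [556.6, 134.4, 265.7]
eef_rot: [0.848, 0.529, -0.0, -0.0]
force: [-0.1, -0.3, 0.3]
finger_gap: 0.648
finger_force: 0.0
```

Run:
```python
from h import *
T=snap("top");S=snap("scene");cv2.imwrite('pics/t4.png',T);cv2.imwrite('pics/s4.png',S)
print(env.read_state()["time_s"],env.read_state()["tcp_pos"],hole(T))
def cap(n,I,c,w):
    x,y=map(int,c.round());h=cv2.cvtColor(I,cv2.COLOR_BGR2HSV)
    print(n,"expected px",c.round(1));print("V");print(h[y-w:y+w+1,x-w:x+w+1,2]);print("S");print(h[y-w:y+w+1,x-w:x+w+1,1])
X=[555.9,-69.7,130+36.5]
cap("top",T,proj("top",X),9);cap("scene",S,proj("scene",X),10)
print("home cap",proj("scene",X),"3mm high",proj("scene",[X[0],X[1],X[2]+3]),"collar",proj("scene",[X[0],X[1],130]))
```

```text
31.55 [556.74859862 132.06883557 265.61320963] (np.float64(-1.8775040299851804), np.float64(-1.8757977837190738), np.float64(112.2467874020792), 15)
top expected px [373.9 189.6]
V
[[176 176 176 174 176 176 176 177 177 175 176 178 175 177 176 167 166 164
  165]
 [175 175 174 177 176 175 176 177 176 175 176 177 175 176 179 168 165 164
  166]
 [177 175 176 176 176 176 176 175 176 175 175 175 175 177 177 166 165 165
  166]
 [176 176 175 175 176 175 174 169 172 171 172 175 176 176 177 166 166 165
  164]
 [175 175 176 176 174 167 155 151 150 150 153 161 172 175 178 162 163 167
  165]
 [176 176 176 175 161 152 151 149 151 150 145 148 157 170 174 157 162 165
  165]
 [178 175 175 169 153 152 157 159 160 158 154 150 148 155 167 154 162 166
  165]
 [172 178 174 156 149 156 162 163 168 166 161 156 150 153 162 158 163 163
  165]
 [164 164 160 147 149 156 163 165 171 170 167 161 154 152 161 163 162 155
  159]
 [168 165 152 130 145 159 165 168 170 169 168 160 156 150 162 165 167 162
  161]
 [167 164 139 115 143 160 166 170 170 168 165 160 151 148 159 168 168 165
  158]
 [165 161 133 100 134 158 16
[... 5347 characters left out ...]
2  75  41  38  35  37  39  51  98 128 124
  122 124 123]
 [121 122 126 124 122 126 130 138 142 117 103  92  95 104 129 155 132 121
  116 114 109]
 [130 134 136 134 129 127 128 135 165 215 188 199 184 198 206 144 106  93
   85  77  67]
 [148 160 164 158 142 131 131 136 167 214 220 212 214 216 186 106  58  44
   36  28  18]
 [169 187 193 185 167 144 128 122 132 185 239 212 212 220 166  67  19   3
    2   4   8]
 [183 202 200 183 159 120  95  84  94 160 220 220 212 191 142  39   5   9
   11  10  10]
 [162 157 137 107  70  44  36  43  56  98 143 158 138 137  80  23   1  10
   13  10  12]]
home cap [283.14444791 169.79593752] 3mm high [283.10614479 168.85732873] collar [283.60161587 180.99872761]
```

Run:
```python
from h import *
S=cv2.imread('pics/s4.png');T=cv2.imread('pics/t4.png')
def rect(p,q):
    K1,R1,t1=cam("top");K2,R2,t2=cam("scene")
    X=cv2.triangulatePoints(K1@np.c_[R1,t1],K2@np.c_[R2,t2],np.array(p,float),np.array(q,float));return (X[:3]/X[3]).ravel().round(1)
def cen(I,b):
    h=cv2.cvtColor(I,cv2.COLOR_BGR2HSV)[b[1]:b[3],b[0]:b[2]];m=((h[...,1]<70)&(h[...,2]>110)).astype(np.uint8);return blobs(m)
sb=[(a,(np.array(c)+[278,166]).tolist(),d) for a,c,d in cen(S,(278,166,291,178))];print(sb)
# top cap edges vs plate: darker ring (V<165) around (374,190)
h=cv2.cvtColor(T,cv2.COLOR_BGR2HSV);print(h[185:192,365:382,2].min(0),)
q=(418,241.3);print("parked",rect((214.5,216.3),q))
for p in((373,190),(373.5,190.5)): print("now",rect(p,sb[0][1]))
```

```text
[(np.int32(35), [284.4, 171.9], [3, 4, 8, 5])]
[164 164 139 115 143 152 151 149 150 150 145 148 148 148 159 154 162]
parked [504.1 332.8  86.6]
now [555.7 -67.3 160.9]
now [554.6 -68.5 160. ]
```

Run:
```python
from h import *
T=snap("top")
a=hole(cv2.imread('pics/t4.png'));b=hole(T);print(a,b,env.read_state()["time_s"])
```

```text
(np.float64(-1.8775040299851804), np.float64(-1.8757977837190738), np.float64(112.2467874020792), 15) (np.float64(-1.8775040299851804), np.float64(-1.8757977837190738), np.float64(112.2467874020792), 15) 31.6
```

The knob top is 74 mm higher than it was in the block, against 75 expected with the collar on the plate. The red mark lies on the slot angle and the plate is still. Handing in.

```bash
python3 -c "
from plant import env
print(env.finish_job())"
```

```text
the job is handed in; nothing more can be done
None
```

I handed the job in: the plate stands still with its hole about 1 mm from the slot, and the pin is through hole and slot, measured fully home (within about 1 mm), and let go; the hand-in gave no verdict, I viewed 11 pictures (one over the limit of 10), and I lined the plate up partly by turning it with the light fingertip touch.

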